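Demagnetise the bench screwdrivers

TASK

Demagnetise the screwdrivers: first slide the field slider fully back to off, then lay every screwdriver that is there flat in a lane of its own on the demagnetiser's bed, all with their blades towards the block with the two studs. With the slider still off, set the keeper plate on the block, its yellow-striped edge reaching over the blade tips, feeling for its two holes to drop over the studs until it sits flush, and last slide the field slider up to the red mark; leave the other things on the bench where they are.

Things in the scene. Friction and masses are not known exactly. Their poses are not given: they have to be found in the camera images.
- demag: flat-bed demagnetiser, fixed; origin on the bench, mm: slider deck x -140 to -90; black bed x -60 to 80, floor z 30, four lanes along x, 32 wide and 140 long, centred at y -66, -22, 22, 66, with white ribs 12 wide, tops z 35, between and around them; grey block x 80 to 130, y -94 to 94, flat top z 60, with two brass studs. +x: from the slider to the block
- stud_left (a point): foot of the stud at +y, on the flat top of the pole block (demag frame: 105, 60, 60 mm); the stud is 12 mm thick and 14 mm tall with a tapered top
- stud_right (a point): foot of the other stud, 120 mm from the first (demag frame: 105, -60, 60 mm); same size
- field (a joint): field slider: m along its 120 mm track, 0 = off at the -y end, growing towards demag +y. It stays where it is left (friction about 1.5 N)
- field_top (a point): top centre of the slider's black grip, 28 mm (x) by 20 mm (y, along the track) by 40 mm high, its top 70.5 mm above the bench; it runs on an aluminium track 40 mm wide whose top is 30 mm above the bench
- mark_top (a point): red set mark on the white rib beside the track, 26 mm from the track's middle on the bed's side; axes as demag. The slider is on the mark when field_top has the same y in the demag frame. Touching cannot move it; its place along the track differs from start to start
- keeper: keeper plate: steel, 70 mm (x) by 160 mm (y) by 6 mm, about 350 g, yellow stripe along its -x edge. Origin at the centre of its underside. Upright blue grip on its middle, 16 mm (x) by 70 mm (y), from 6 to 38 mm above the underside. Two through holes 14.5 mm wide lie 10 mm from the middle, away from the stripe
- hole_left (a point): centre of the +y hole at the underside of the keeper (keeper frame: 10, 60, 0 mm)
- hole_right (a point): centre of the -y hole at the underside of the keeper (keeper frame: 10, -60, 0 mm)
- driver_red: bench screwdriver, 123 mm long, about 60 g: red square handle 70 mm long and 18 by 18 mm, with black bands, and a round steel blade 6 mm thick and 50 mm long. Origin at the middle of the handle on its axis (9 mm above what it lies on); +x towards the blade. May be absent
- tip_red (a point): tip of the red screwdriver's blade, 85 mm from the body's origin
- driver_yellow: bench screwdriver, 123 mm long, about 60 g: yellow square handle 70 mm long and 18 by 18 mm, with black bands, and a round steel blade 6 mm thick and 50 mm long. Origin at the middle of the handle on its axis (9 mm above what it lies on); +x towards the blade. May be absent
- tip_yellow (a point): tip of the yellow screwdriver's blade, 85 mm from the body's origin
- driver_green: bench screwdriver, 123 mm long, about 60 g: green square handle 70 mm long and 18 by 18 mm, with black bands, and a round steel blade 6 mm thick and 50 mm long. Origin at the middle of the handle on its axis (9 mm above what it lies on); +x towards the blade. May be absent
- tip_green (a point): tip of the green screwdriver's blade, 85 mm from the body's origin
- driver_orange: bench screwdriver, 123 mm long, about 60 g: orange square handle 70 mm long and 18 by 18 mm, with black bands, and a round steel blade 6 mm thick and 50 mm long. Origin at the middle of the handle on its axis (9 mm above what it lies on); +x towards the blade. May be absent
- tip_orange (a point): tip of the orange screwdriver's blade, 85 mm from the body's origin
- battery: black 9 V block battery, 48 x 26 x 17 mm; not part of the job, to be left alone; origin at the centre of its underside
- loupe: black eye loupe, 38 mm wide, 30 mm high; not part of the job, to be left alone; origin at the centre of its underside
- oil: small amber oil bottle, 32 mm wide, 60 mm high; not part of the job, to be left alone; origin at the centre of its underside
- watch: wristwatch on a grey cushion, 70 x 60 x 56 mm; not part of the job, to be left alone; origin at the centre of its underside
- tin: open aluminium parts tin, 70 x 90 x 30 mm; not part of the job, to be left alone; origin at the centre of its underside
- brush: brush, 160 mm long, lying on the bench; not part of the job, to be left alone; origin at the centre of its underside
Mind the look-alikes: they are no part of the job. Of the things that look like the driver_green, take the one that is farthest to the robot's left at the start.

How it is judged:
On the way, in this order (a step that is already met when the one before it is completed fails the run):
1. the field slider is fully off (within 6 mm of the -y end) (value of joint field below 0.006 m), for 0.2 s.
2. every screwdriver present lies flat in a lane, blade towards the block, with the slider still off (z of driver_red in the frame of demag between 0.035 and 0.0425 m and angle between driver_red's own x axis and vertical between 1.49 and 1.65 rad and angle between the x axis of each of driver_red, driver_yellow, driver_green, driver_orange and the x axis of demag, either way round below 0.2 rad and y of driver_red in the frame of demag between -0.084 and 0.084 m and x of tip_red in the frame of demag between 0.05 and 0.083 m and z of driver_yellow in the frame of demag between 0.035 and 0.0425 m and angle between driver_yellow's own x axis and vertical between 1.49 and 1.65 rad and y of driver_yellow in the frame of demag between -0.084 and 0.084 m and x of tip_yellow in the frame of demag between 0.05 and 0.083 m and z of driver_green in the frame of demag between 0.035 and 0.0425 m and angle between driver_green's own x axis and vertical between 1.49 and 1.65 rad and y of driver_green in the frame of demag between -0.084 and 0.084 m and x of tip_green in the frame of demag between 0.05 and 0.083 m and z of driver_orange in the frame of demag between 0.035 and 0.0425 m and angle between driver_orange's own x axis and vertical between 1.49 and 1.65 rad and y of driver_orange in the frame of demag between -0.084 and 0.084 m and x of tip_orange in the frame of demag between 0.05 and 0.083 m and value of joint field below 0.008 m), for 0.2 s.
3. the keeper plate sits flush on the block, both holes over their studs, with the screwdrivers in place and the slider still off (all of step 2 and distance between hole_left and stud_left below 0.004 m and distance between hole_right and stud_right below 0.004 m and angle between keeper's own z axis and vertical below 0.04 rad), for 0.2 s.
At the end, for the whole second after the job is handed in: All present screwdrivers flat on a lane floor (level within 5 degrees, along the lane within 11), blade tips at the block end; keeper flush on the block, each hole within 4 mm of its own stud foot, stripe over the tips; slider within 4 mm of the red mark; all at rest (z of driver_red in the frame of demag between 0.035 and 0.0425 m and angle between driver_red's own x axis and vertical between 1.49 and 1.65 rad and angle between the x axis of each of driver_red, driver_yellow, driver_green, driver_orange and the x axis of demag, either way round below 0.2 rad and y of driver_red in the frame of demag between -0.084 and 0.084 m and x of tip_red in the frame of demag between 0.05 and 0.083 m and z of driver_yellow in the frame of demag between 0.035 and 0.0425 m and angle between driver_yellow's own x axis and vertical between 1.49 and 1.65 rad and y of driver_yellow in the frame of demag between -0.084 and 0.084 m and x of tip_yellow in the frame of demag between 0.05 and 0.083 m and z of driver_green in the frame of demag between 0.035 and 0.0425 m and angle between driver_green's own x axis and vertical between 1.49 and 1.65 rad and y of driver_green in the frame of demag between -0.084 and 0.084 m and x of tip_green in the frame of demag between 0.05 and 0.083 m and z of driver_orange in the frame of demag between 0.035 and 0.0425 m and angle between driver_orange's own x axis and vertical between 1.49 and 1.65 rad and y of driver_orange in the frame of demag between -0.084 and 0.084 m and x of tip_orange in the frame of demag between 0.05 and 0.083 m and distance between hole_left and stud_left below 0.004 m and distance between hole_right and stud_right below 0.004 m and angle between keeper's own z axis and vertical below 0.04 rad and y of field_top in the frame of mark_top between -0.004 and 0.004 m and linear speed of each of driver_red, driver_yellow, driver_green, driver_orange, keeper below 0.02 m/s); the robot touches nothing.
It fails at once if a bystander is moved by more than 40 mm (distance of any of battery, loupe, oil, watch, tin, brush from where it was at the start of the episode above 0.04 m).
Of driver_red, driver_yellow, driver_green, driver_orange only 3 to 4 are there at a start; the rules pass over those that are not, and their reading is None.
At some moment in a run one of driver_red, driver_yellow, driver_green, driver_orange, keeper may be knocked a few centimetres aside while the robot is not near it.
Once in a run the grip may slacken for a moment while it holds something.
It also fails if it takes over 210 s, if anything falls off the work surface, if the arm or the gripper's body presses on something with over 40 N, if the wrist force passes 120 N, or if a joint passes its speed limit or range.

ROBOT

A 7-joint arm with a two-finger parallel gripper is mounted at the origin on the work surface. World frame = base frame: x ahead of the robot, y to its left, z up, the work surface at z = 0. Lengths are in m, angles in rad, forces in N, time in s.
With the tool pointing down it reaches from about 0.425 to 0.925 m from the base axis. Payload 6.8 kg.
Tool frame: the origin (TCP) lies on the front face of the gripper's body, between the roots of the fingers; the fingertips stand 73 mm ahead of it and the grasp point (between the pads) lies 54 mm ahead of it; z points along the fingers, y is the direction in which the jaws open and shut (so a half turn about z gives the same grasp; the last joint's range is limited). The gripper opens to 85 mm and grips with 20 to 120 N. Pads are 22 mm wide; open, the fingers measure 114 mm over their backs; the gripper's body (76 mm by 85 mm) begins 54 mm behind the grasp point. The pads swing forward as they close: fully open they stand 13 mm farther back than shut.
Start: joints at [1.113, 0.477, 0.022, 1.555, -0.011, 1.109, -0.083], TCP at [0.231, -0.634, 0.304] pointing down, gripper open.
Joint ranges: [-2.96, 2.96], [-0.34, 2.1], [-1.41, 1.46], [0.24, 2.44], [-1.37, 4.51], [0.17, 1.92], [-2.96, 2.96]. Speed limits (rad/s): [2.39, 2.39, 3.14, 3.14, 3.14, 3.14, 3.14].

INTERFACE

Orientations are given as a rotation vector (axis times angle).
In Python, from bench import * gives the robot as it stands.
- The arm moves only by the tool jog_arm, never from a script. Its argument "plan" is a list of rows, each a list of 2 entries, a list of its own where there are three numbers: the shift along the world's x, y, z in cm, then the turn about the world's z in rad. In form: [[[tx, ty, tz], twist], ...]. A call has 1 to 12 rows; each row shifts and turns the commanded pose from where the row before left it; what a row does not reach is not made up. A row lasts 1/10 s, in which the tool goes at most 50 mm and 8.59 degrees, less where a joint would pass 70% of its speed; a pose out of reach is approached as far as the arm can. A call is refused whole if a number of a shift passes 5 or a number of a turn 0.15, either way. A call with a gripper value outside its range is refused whole. "hand" is the finger opening in cm, from 0 to 8.54, set as the call begins (left out, the last holds). The fingers move at their own pace and stop on an object; "grip_force" is the grip in N (left out, the last holds). Time passes only in rows, so rows that do not move let the fingers close. It gives the time, the measured TCP pose, the force and the opening at its end, in the units of the state.
- get_obs(): the state, without advancing time (a new reading comes with each control period).
- grab_frame(name): name is "scene" or "top" or "wrist"; returns the picture (420x560x3 uint8, red, green, blue); there is no depth.
- get_calibration(name): a dict with "intrinsics" (3x3 intrinsics, pixels), "k1" (the pictures are not rectified: a ray, as slopes to the right and down, at radius r is drawn at 1 + k1 r^2 times it, then the intrinsics apply), "xyz" and "orientation" of the camera in the world. Camera axes: x right, y down, z forward; pixel columns grow to the right and rows downward; lengths in m; the calibration is good to about 2 mm. A picture is of the moment at which its call begins: read the wrist's pose just before it. get_calibration takes no time and is no camera call; for the wrist camera it gives the pose at the moment of the call.
- hand_in(): hands the job in, once; it reports no verdict.
The state is a dict: "clock": time; "joints": joint angles; "qvel": joint speeds; "tau": joint torques, N m; "tcp_pos": TCP position; "orientation": TCP orientation; "contact_force": force on the tool from outside, world axes, zero at the start; "moment": the same for the moment, N m; "grip_width": finger opening in m.
Only numpy, scipy, OpenCV 4.12 (cv2) and the standard library are available. Lean on these libraries where they do the work, as an engineer would, in place of code of your own. Each camera call takes 0.05 s, during which the arm holds its last target. There are 200 camera calls.

## Working session

There is one attempt and no reset: what is moved stays moved. The work goes in short steps, Python scripts to look and compute and a tool call to move; the robot and the scene stay as the last step left them, time stands still between calls to the robot, and variables do not carry over. Pictures are saved under pics/ and viewed, about 12 in all and at most 16, crops included, and the job is handed in when it is done.

Besides the shell and the picture viewer there is one more tool, called after "Emit:" as a command line: name --argument value ..., lists and objects as JSON in quotes. jog_arm: Moves the arm, as the interface text tells. Its arguments: {"type":"object","properties":{"plan":{"type":"array","items":{"type":"array"}},"hand":{"type":"number"},"grip_force":{"type":"number"}},"required":["plan"]}

```bash
ls; mkdir -p pics; cat > h.py <<'E'
from bench import *
import numpy as np, cv2
from scipy.spatial.transform import Rotation as R
def cal(n):
    c=get_calibration(n); K=np.array(c["intrinsics"]);o=np.array(c["orientation"],float)
    Rm=R.from_rotvec(o).as_matrix() if o.size==3 else (o if o.shape==(3,3) else R.from_quat(o).as_matrix())
    return K,c["k1"],np.array(c["xyz"]),Rm
def px2w(c,uv,z):
    K,k1,t,Rm=c; d=np.array([(uv[0]-K[0,2])/K[0,0],(uv[1]-K[1,2])/K[1,1]]); s=d.copy()
    for _ in range(20): s=d/(1+k1*(s@s))
    r=Rm@np.array([s[0],s[1],1]); return t+r*(z-t[2])/r[2]
def w2px(c,p):
    K,k1,t,Rm=c; q=Rm.T@(np.array(p)-t); s=q[:2]/q[2]; s=s*(1+k1*(s@s)); return K[0,0]*s[0]+K[0,2],K[1,1]*s[1]+K[1,2]
def save(im,name,crop=None,f=1):
    if crop: u0,v0,u1,v1=crop; im=im[v0:v1,u0:u1]
    im=cv2.resize(im,None,fx=f,fy=f,interpolation=cv2.INTER_CUBIC); cv2.imwrite("pics/"+name,im[:,:,::-1])
E
python3 - <<'E'
from h import *
o=get_obs(); print(o)
for n in ("top","scene","wrist"): print(n,get_calibration(n))
a=grab_frame("top"); save(a,"top0.png",f=1.42); np.save("top0.npy",a)
b=grab_frame("scene"); save(b,"scene0.png",f=1.42)
E
```

```text
pics
{'clock': 0.0, 'joints': array([ 1.11289795,  0.47779514,  0.02235859,  1.55645744, -0.01149582,
        1.10929571, -0.08307307]), 'qvel': array([ 7.03420685e-04,  2.08004846e-03, -6.92298353e-05, -1.91688092e-03,
       -5.70550593e-04,  5.71211267e-04,  1.77907833e-04]), 'tau': array([ 1.17112268e-03, -5.96446788e+01,  1.60819005e+00, -2.81194353e+01,
        1.23627449e-02,  9.36535449e-03, -1.71116454e-05]), 'tcp_pos': array([ 0.23115367, -0.63369554,  0.30292676]), 'orientation': array([-3.09191490e+00, -5.46409306e-01,  7.26587793e-04]), 'contact_force': array([ 0.12702577, -0.49281747,  0.11768163]), 'moment': array([-0.01500129,  0.02784849, -0.02346636]), 'grip_width': 0.08550275428977597}
top {'intrinsics': array([[444.78355649,   0.        , 283.13170225],
       [  0.        , 444.78355649, 212.48254683],
       [  0.        ,   0.        ,   1.        ]]), 'k1': -0.06195522785647194, 'xyz': array([ 0.34244272, -0.00876827,  1.20440196]), 'orientation': array([-2.1113162 ,  2.13582176, -0.20821432])}
scene {'intrinsics': array([[417.70119786,   0.        , 279.05659999],
       [  0.        , 417.70119786, 207.62748512],
       [  0.        ,   0.        ,   1.        ]]), 'k1': -0.0979274322525628, 'xyz': array([ 1.11140096, -0.18155931,  0.99799521]), 'orientation': array([-2.16326366, -1.56209044,  0.41998971])}
wrist {'intrinsics': array([[336.74946697,   0.        , 276.83206275],
       [  0.        , 336.74946697, 209.27382523],
       [  0.        ,   0.        ,   1.        ]]), 'k1': -0.04503156649799374, 'xyz': array([ 0.3019344 , -0.60931661,  0.37446075]), 'orientation': array([ 2.36433455, -1.65391653, -0.25391217])}
```

View pics/top0.png

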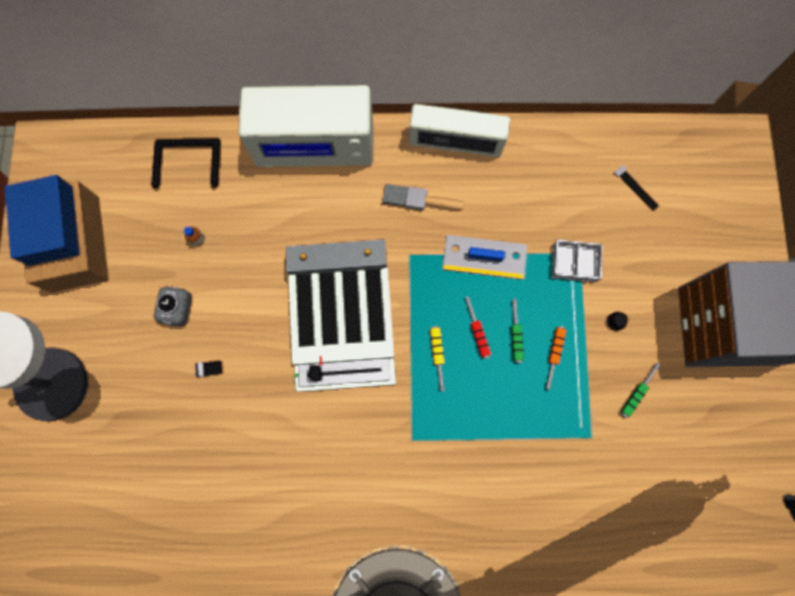

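View pics/scene0.png

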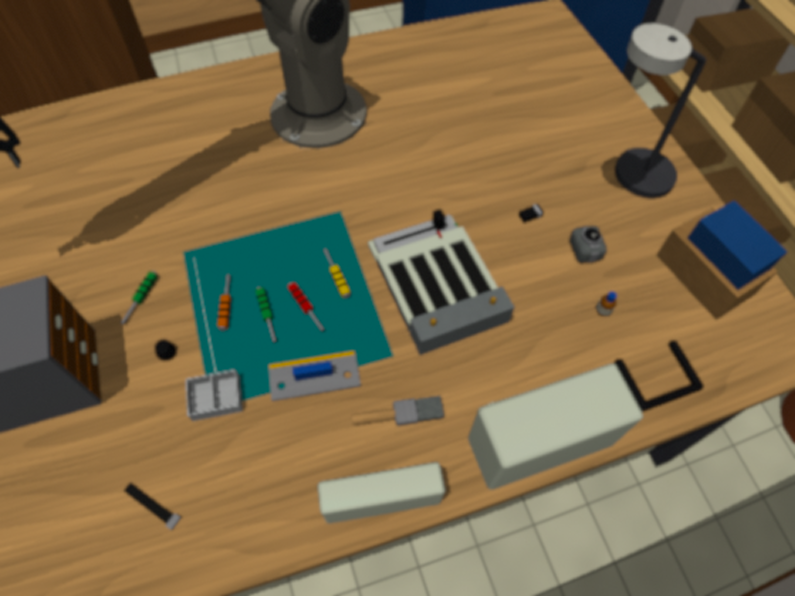

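The top view (795 px wide) shows four drivers on the mat: yellow (437,358), red (478,325), green (517,331) and orange (556,358). The keeper is at (485,257) with its stripe towards the robot. The slider is at (315,372) near the +y end, with the red mark at (321,360).

There are two greens: (517,331) on the mat and (635,400) to the right. The mat one is farther to the robot's left, because image left is +y.

```bash
python3 - <<'E'
from h import *
a=np.load("top0.npy"); c=cal("top")
up=np.array([0,0,0])
for n,uv,z in [("studL",(303,257),.074),("studR",(367,252),.074),("blkNL",(289,272),.06),("blkNR",(386,264),.06),("bedNL",(292,361),.035),("bedNR",(393,357),.035),("slider",(315,371),.0705),("mark",(321,360),.035),("keeper",(486,255),.038),("oil",(193,236),.03),("brush",(422,197),.01),("tin",(577,261),.03),("loupe",(617,321),.03)]:
    print(n,np.round(px2w(c,(uv[0]/1.42,uv[1]/1.42),z),3))
for n,h,t in [("yellow",(437,346),(441,390)),("red",(482,340),(468,297)),("green",(517,344),(514,299)),("orange",(557,345),(548,389))]:
    p=px2w(c,np.array(h)/1.42,.018);q=px2w(c,np.array(t)/1.42,.009); d=q-p
    print(n,np.round(p,3),np.round(q,3),np.degrees(np.arctan2(d[1],d[0])).round(1),np.hypot(*d[:2]).round(3))
save(a,"crop0.png",(195,160,425,315),3.4)
E
```

```text
studL [0.647 0.167 0.074]
studR [0.655 0.048 0.074]
blkNL [0.622 0.194 0.06 ]
blkNR [0.635 0.013 0.06 ]
bedNL [0.458 0.19  0.035]
bedNR [0.464 0.002 0.035]
slider [0.436 0.142 0.07 ]
mark [0.46  0.136 0.035]
keeper [ 0.657 -0.177  0.038]
oil [0.704 0.389 0.03 ]
brush [ 0.785 -0.058  0.01 ]
tin [ 0.645 -0.354  0.03 ]
loupe [ 0.527 -0.424  0.03 ]
yellow [ 0.485 -0.081  0.018] [ 0.403 -0.087  0.009] -175.6 0.082
red [ 0.496 -0.167  0.018] [ 0.581 -0.144  0.009] 15.1 0.088
green [ 0.487 -0.233  0.018] [ 0.576 -0.233  0.009] 0.1 0.089
orange [ 0.484 -0.309  0.018] [ 0.402 -0.29   0.009] 166.7 0.084
```

View pics/crop0.png

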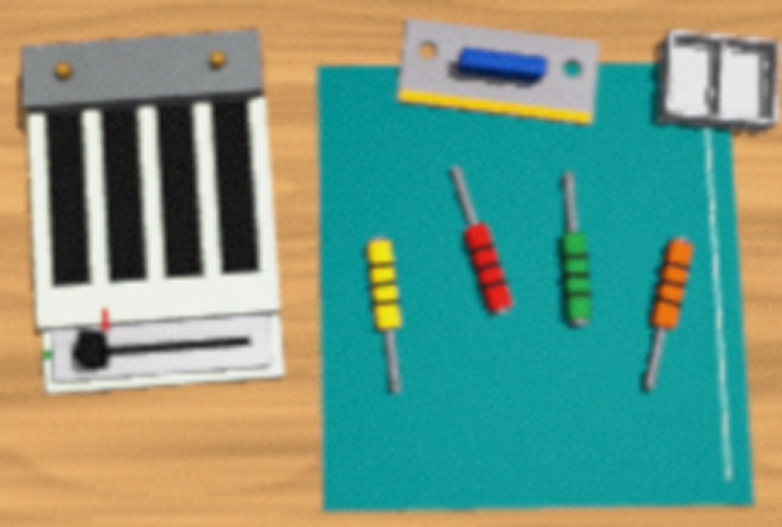

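Emit:
jog_arm --plan '[[[2.5, 3.7, 0], -0.1], [[2.5, 3.7, 0], -0.1], [[2.5, 3.7, 0], -0.1], [[2.5, 3.7, 0], 0], [[2.5, 3.7, 0], 0], [[2.5, 3.7, 0], 0], [[2.5, 3.7, 0], 0], [[2.5, 3.7, 0], 0], [[2.5, 3.7, 0], 0], [[2.5, 3.7, 0], 0], [[0, 0, 0], 0]]'

```text
clock: 1.2
tcp_pos: [0.4851, -0.2572, 0.3038]
orientation: [-3.137, -0.095, -0.003]
contact_force: [0.2, 0.1, 0.3]
grip_width: 0.0855
```

```bash
python3 - <<'E'
from h import *
o=get_obs(); print(o["joints"].round(3),o["tcp_pos"],o["orientation"],o["contact_force"])
c=cal("wrist"); a=grab_frame("wrist"); np.save("w1.npy",a); save(a,"w1.png",f=1.42)
Rt=R.from_rotvec(o["orientation"]).as_matrix(); print("cam in tool",Rt.T@(c[2]-o["tcp_pos"]),(Rt.T@c[3]).round(3))
print(px2w(c,(280,210),0),px2w(c,(0,0),0),px2w(c,(559,419),0))
import pickle; pickle.dump(c,open("w1.pkl","wb"))
E
```

```text
[ 0.467  0.275 -0.11   1.853  0.031  1.014 -1.166] [ 0.48514278 -0.25720336  0.30377976] [-3.13703372e+00 -9.49160462e-02 -2.79525900e-03] [0.19729769 0.07947652 0.25299526]
cam in tool [ 0.07520872  0.00145011 -0.07153953] [[-0.    -0.955 -0.297]
 [ 1.    -0.    -0.001]
 [ 0.001 -0.297  0.955]]
[ 0.44376433 -0.26366971  0.        ] [0.65165594 0.03763981 0.        ] [ 0.13303332 -0.71498854  0.        ]
```

View pics/w1.png

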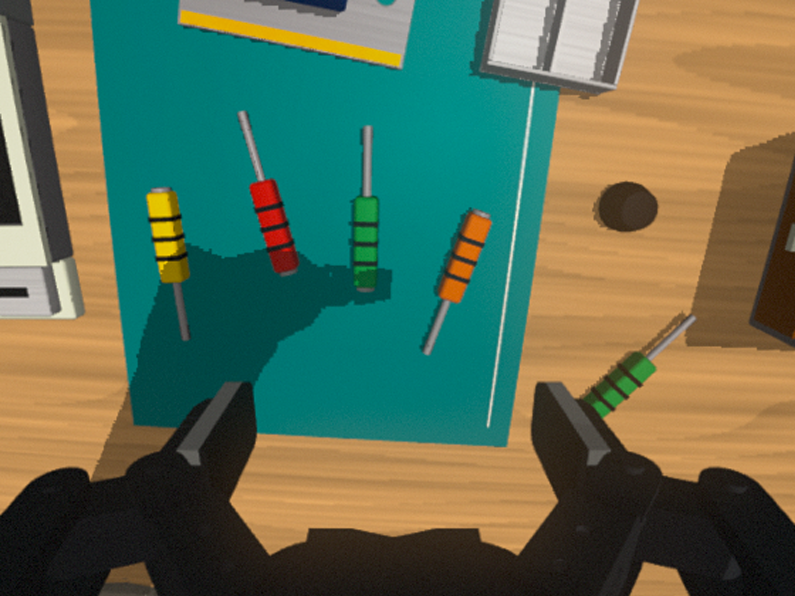

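```bash
python3 - <<'E'
from h import *
import pickle; c=pickle.load(open("w1.pkl","rb"))
for n,b,f,t in [("yellow",(161,189),(175,281),(186,339)),("red",(286,272),(264,183),(242,113)),("green",(365,289),(367,198),(367,126)),("orange",(479,213),(452,300),(427,353))]:
    B,F=[px2w(c,np.array(x)/1.42,.016) for x in (b,f)];T=px2w(c,np.array(t)/1.42,.009)
    d=T-(B+F)/2; print(n,"mid",((B+F)/2).round(4),"tip",T.round(4),"ang",np.arctan2(d[1],d[0]).round(3),"len",np.hypot(*d[:2]).round(4),np.linalg.norm(B-F).round(4))
E
```

```text
yellow mid [ 0.4876 -0.0846  0.016 ] tip [ 0.4002 -0.0897  0.009 ] ang -3.083 len 0.0875 0.0711
red mid [ 0.4981 -0.1674  0.016 ] tip [ 0.58  -0.142  0.009] ang 0.3 len 0.0857 0.0687
green mid [ 0.4898 -0.2365  0.016 ] tip [ 0.5759 -0.233   0.009 ] ang 0.041 len 0.0862 0.0703
orange mid [ 0.4845 -0.313   0.016 ] tip [ 0.4004 -0.2909  0.009 ] ang 2.884 len 0.0869 0.0705
```

Emit:
jog_arm --plan '[[[-0.3, 4, 0], 0], [[-0.3, 4, 0], 0], [[-0.3, 4, 0], 0], [[-0.3, 4, 0], 0], [[-0.3, 4, 0], 0], [[-0.3, 4, 0], 0], [[-0.3, 4, 0], 0], [[-0.3, 4, 0], 0], [[-0.3, 4, 0], 0], [[0, 0, 0], 0]]'

```text
clock: 2.25
tcp_pos: [0.4537, 0.1001, 0.3041]
orientation: [-3.138, -0.088, -0.001]
contact_force: [-0.3, -1.0, -0.4]
grip_width: 0.0853
```

```bash
python3 - <<'E'
from h import *
import pickle
o=get_obs(); print(o["joints"].round(3),o["tcp_pos"],o["orientation"])
c=cal("wrist"); a=grab_frame("wrist"); np.save("w2.npy",a); save(a,"w2.png",f=1.42)
pickle.dump(c,open("w2.pkl","wb"))
E
```

```text
[-0.008  0.152 -0.375  2.019  0.065  0.981 -1.93 ] [0.45371709 0.10011731 0.30409418] [-3.13842325e+00 -8.82281720e-02 -5.37157750e-04]
```

View pics/w2.png

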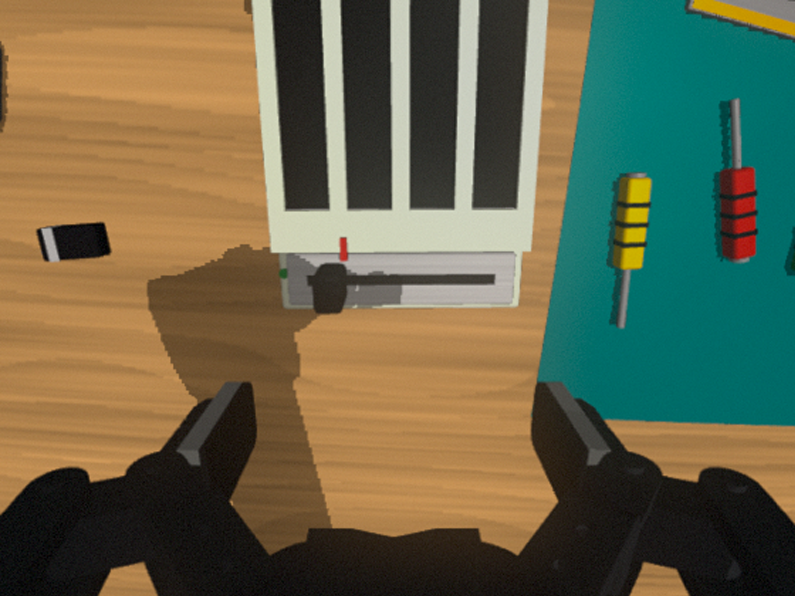

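```bash
python3 - <<'E'
from h import *
import pickle; c=pickle.load(open("w2.pkl","rb"))
P={}
for n,u,z in [("slider",(330,294),.0705),("mark",(343,248),.035),("L",(286,210),.035),("Rr",(520,209),.035),("r1",(330,210),.035),("r2",(348,210),.035),("r3",(394,210),.035),("r4",(410,210),.035),("r5",(457,209),.035),("r6",(475,209),.035),("trkL",(310,280),.031),("trkR",(495,279),.031),("deckL",(285,306),.03),("deckR",(518,305),.03)]:
    P[n]=px2w(c,np.array(u)/1.42,z); print(n,P[n].round(4))
src=np.array([[-60,y] for y in (82,50,38,6,-6,-38,-50,-82)])/1e3
dst=np.array([P[k][:2] for k in ("L","r1","r2","r3","r4","r5","r6","Rr")])
d=dst[0]-dst[-1]; yaw=np.arctan2(-d[0],d[1]); print("yaw",yaw)
Rm=np.array([[np.cos(yaw),-np.sin(yaw)],[np.sin(yaw),np.cos(yaw)]])
o=(dst-src@Rm.T); print(o.round(4)); o=o.mean(0); print("origin",o)
for n in P: print(n,(Rm.T@(P[n][:2]-o)).round(4))
E
```

```text
slider [0.4342 0.1404 0.0705]
mark [0.4585 0.136  0.035 ]
L [0.4836 0.1771 0.035 ]
Rr [0.4937 0.0116 0.035 ]
r1 [0.4853 0.1459 0.035 ]
r2 [0.486  0.1332 0.035 ]
r3 [0.4878 0.1007 0.035 ]
r4 [0.4884 0.0894 0.035 ]
r5 [0.4911 0.0562 0.035 ]
r6 [0.4918 0.0435 0.035 ]
trkL [0.432  0.1604 0.031 ]
trkR [0.4406 0.0224 0.031 ]
deckL [0.4101 0.1796 0.03  ]
deckR [0.421  0.0022 0.03  ]
yaw 0.060873359475579175
[[0.5485 0.0989]
 [0.5482 0.0996]
 [0.5482 0.0989]
 [0.5481 0.0983]
 [0.548  0.099 ]
 [0.5486 0.0978]
 [0.5487 0.0971]
 [0.5486 0.0971]]
origin [0.54836175 0.09834399]
slider [-0.1114  0.0489]
mark [-0.0874  0.043 ]
L [-0.0598  0.0826]
Rr [-0.0598 -0.0833]
r1 [-0.06    0.0513]
r2 [-0.0601  0.0385]
r3 [-0.0603  0.006 ]
r4 [-0.0604 -0.0053]
r5 [-0.0598 -0.0385]
r6 [-0.0598 -0.0513]
trkL [-0.1124  0.069 ]
trkR [-0.1122 -0.0692]
deckL [-0.1331  0.0895]
deckR [-0.133  -0.0883]
```

Emit:
jog_arm --plan '[[[-2.3, 4, 0], 0], [[0, 0, -4.8], 0], [[0, 0, -4.8], 0], [[0, 0, -4.8], 0], [[0, 0, -4.8], 0], [[0, 0, 0], 0], [[0, 0, 0], 0]]'

```text
clock: 3.0
tcp_pos: [0.4314, 0.1344, 0.112]
orientation: [3.139, 0.075, -0.003]
contact_force: [0.7, 0.5, 0.1]
grip_width: 0.0854
```

Emit:
jog_arm --plan '[[[0, 0, 0], 0], [[0, 0, 0], 0], [[0, 0, 0], 0], [[0, 0, 0], 0], [[0, 0, 0], 0], [[0, 0, 0], 0], [[0, 0, 0], 0]]' --hand 0 --grip_force 30

```text
clock: 3.7
tcp_pos: [0.4321, 0.1365, 0.1131]
orientation: [-3.14, -0.08, -0.004]
contact_force: [-1.1, -0.0, 10.2]
grip_width: 0.0197
```

Emit:
jog_arm --plan '[[[0.12, -2, 0], 0], [[0.12, -2, 0], 0], [[0.12, -2, 0], 0], [[0.12, -2, 0], 0], [[0.12, -2, 0], 0], [[0.03, -0.5, 0], 0], [[0, 0, 0], 0], [[0, 0, 0], 0]]'

```text
clock: 4.5
tcp_pos: [0.4386, 0.0338, 0.1132]
orientation: [-3.137, -0.083, -0.005]
contact_force: [-2.9, 8.9, 10.0]
grip_width: 0.0198
```

Emit:
jog_arm --plan '[[[0.02, -0.3, 0], 0], [[0.02, -0.3, 0], 0], [[0, 0, 0], 0], [[0, 0, 0], 0]]'

```text
clock: 4.9
tcp_pos: [0.4387, 0.0329, 0.1132]
orientation: [-3.131, -0.091, -0.006]
contact_force: [-6.9, 26.4, 10.6]
grip_width: 0.0196
```

Emit:
jog_arm --plan '[[[-0.03, 0.5, 0], 0], [[0, 0, 0], 0], [[0, 0, 0], 0]]'

```text
clock: 5.2
tcp_pos: [0.4386, 0.0337, 0.1132]
orientation: [-3.137, -0.085, -0.005]
contact_force: [-4.3, 12.0, 11.9]
grip_width: 0.0193
```

Emit:
jog_arm --plan '[[[0, 0, 0], 0], [[0, 0, 0], 0], [[0, 0, 0], 0], [[0, 0, 0], 0], [[0, 0, 0], 0], [[0, 0, 4.8], 0], [[0, 0, 4.8], 0], [[0, 0, 4.8], 0], [[0, 0, 2.8], 0], [[0, 0, 0], 0]]' --hand 8.5

```text
clock: 6.2
tcp_pos: [0.4398, 0.0301, 0.288]
orientation: [3.141, 0.077, 0.013]
contact_force: [0.3, -1.1, -0.7]
grip_width: 0.0849
```

```bash
cat >> h.py <<'E'
HUE={"red":[(0,5),(172,180)],"orange":[(8,17)],"yellow":[(22,33)],"green":[(50,75)]}
def find(a,c,col,near=None,z=.014,mina=60):
    h=cv2.cvtColor(a,cv2.COLOR_RGB2HSV); m=np.zeros(h.shape[:2],np.uint8)
    for lo,hi in HUE[col]: m|=cv2.inRange(h,(lo,170,50),(hi,255,255))
    m=cv2.morphologyEx(m,cv2.MORPH_CLOSE,np.ones((7,7),np.uint8))
    out=[]
    n,l,s,ce=cv2.connectedComponentsWithStats(m)
    for i in range(1,n):
        if s[i,4]<mina: continue
        v,u=np.nonzero(l==i); uv=np.stack([u,v],1)
        P=np.array([px2w(c,p,z)[:2] for p in uv[::max(1,len(uv)//1500)].astype(float)])
        (cx,cy),wh,_=cv2.minAreaRect((P*1e4).astype(np.float32))
        d=P-P.mean(0); w,V=np.linalg.eigh(d.T@d); ax=V[:,1]*np.sign(V[0,1])
        out.append((np.array([cx,cy])/1e4,P.mean(0),np.arctan2(ax[1],ax[0]),sorted(np.array(wh)/1e1),ce[i],s[i,4]))
    return out
def show(a,c,cols=HUE):
    for k in cols:
        for f in find(a,c,k): print(k,"rect",f[0].round(4),"mean",f[1].round(4),"ang",f[2].round(3),"wh",np.round(f[3],1),"px",f[4].round(0),f[5])
def look(tag):
    import pickle
    o=get_obs(); c=cal("wrist"); a=grab_frame("wrist"); np.save(tag+".npy",a); pickle.dump(c,open(tag+".pkl","wb")); save(a,tag+".png",f=1.42)
    ya=R.from_rotvec(o["orientation"]).as_matrix()[:,0]; print("tcp",o["tcp_pos"].round(4),"yaw",np.arctan2(ya[1],ya[0]).round(3),"w",o["grip_width"].round(4),"t",o["clock"])
    return a,c
E
python3 - <<'E'
from h import *
import pickle
for t in("w1","w2"): print(t); show(np.load(t+".npy"),pickle.load(open(t+".pkl","rb")))
E
```

```text
w1
red rect [ 0.4995 -0.1661] mean [ 0.5003 -0.1658] ang 0.285 wh [19.8 69.4] px [193. 158.] 1132
orange rect [ 0.4935 -0.5615] mean [ 0.4817 -0.5702] ang 0.216 wh [ 32.9 135.8] px [550. 197.] 1542
orange rect [ 0.4832 -0.3125] mean [ 0.4841 -0.3128] ang -0.271 wh [17.5 69. ] px [327. 181.] 949
yellow rect [ 0.631  -0.1778] mean [ 0.631  -0.1781] ang 1.436 wh [  7.7 152.6] px [204.  26.] 1271
yellow rect [ 0.4859 -0.0834] mean [ 0.4869 -0.0833] ang 0.085 wh [23.3 69.6] px [118. 166.] 1282
green rect [ 0.4915 -0.2362] mean [ 0.4923 -0.2358] ang 0.029 wh [16.5 69.3] px [257. 169.] 972
green rect [ 0.3659 -0.4483] mean [ 0.3648 -0.4482] ang -0.673 wh [12.2 21.5] px [427. 284.] 114
w2
red rect [ 0.4992 -0.1643] mean [ 0.4998 -0.1658] ang 0.288 wh [24.  70.6] px [522. 150.] 1160
red rect [0.4537 0.1375] mean [0.4537 0.138 ] ang 0.031 wh [ 4.4 15.6] px [242. 175.] 61
yellow rect [ 0.6366 -0.1352] mean [ 0.6356 -0.1343] ang 1.432 wh [ 9.9 79.4] px [524.  10.] 610
yellow rect [ 0.4856 -0.081 ] mean [ 0.4864 -0.081 ] ang 0.104 wh [22.8 69.9] px [445. 157.] 1278
```

Emit:
jog_arm --plan '[[[1.6, -3.8, 0], 0], [[1.6, -3.8, 0], 0], [[1.6, -3.8, 0], 0], [[0, 0, 0], 0], [[0, 0, 0], 0]]'

```text
clock: 6.7
tcp_pos: [0.4852, -0.0849, 0.2827]
orientation: [-3.14, -0.075, 0.003]
contact_force: [0.0, -0.5, 0.7]
grip_width: 0.0851
```

```bash
python3 - <<'E'
from h import *
show(*look("w3"))
E
```

```text
Traceback (most recent call last):
  File "h.py", line 38, in look
    ya=R.from_rotvec(o["orientation"]).as_matrix()[:,0]; print("tcp",o["tcp_pos"].round(4),"yaw",np.arctan2(ya[1],ya[0]).round(3),"w",o["grip_width"].round(4),"t",o["clock"])
                                                                                                                                      ^^^^^^^^^^^^^^^^^^^^^
AttributeError: 'float' object has no attribute 'round'
```

```bash
sed -i 's/o\["grip_width"\].round(4)/round(o["grip_width"],4)/' h.py; python3 - <<'E'
from h import *
show(*look("w3"),["yellow","red"])
E
```

```text
tcp [ 0.4851 -0.0837  0.2829] yaw 0.05 w 0.0849 t 6.75
yellow rect [ 0.631  -0.1748] mean [ 0.6312 -0.1732] ang 1.435 wh [  7.6 152.7] px [380.  31.] 1429
yellow rect [ 0.4857 -0.082 ] mean [ 0.4867 -0.082 ] ang 0.096 wh [17.4 69.9] px [274. 179.] 1097
red rect [ 0.4991 -0.1662] mean [ 0.4999 -0.1659] ang 0.281 wh [17.4 69.5] px [357. 170.] 1102
red rect [0.451  0.1513] mean [0.4502 0.1524] ang 0.155 wh [ 9.8 16.9] px [ 55. 202.] 97
```

Emit:
jog_arm --plan '[[[0.1, 0.2, -4.8], 0.04], [[0, 0, -4.8], 0], [[0, 0, -4.8], 0], [[0, 0, -4.8], 0], [[0, 0, -1.1], 0], [[0, 0, 0], 0], [[0, 0, 0], 0]]'

```text
clock: 7.5
tcp_pos: [0.4879, -0.0816, 0.0826]
orientation: [3.138, 0.142, 0.004]
contact_force: [-0.2, 0.9, 0.6]
grip_width: 0.0848
```

Emit:
jog_arm --plan '[[[0, 0, 0], 0], [[0, 0, 0], 0], [[0, 0, 0], 0], [[0, 0, 0], 0], [[0, 0, 0], 0], [[0, 0, 0], 0], [[0, 0, 0], 0]]' --hand 0 --grip_force 50

```text
clock: 8.2
tcp_pos: [0.487, -0.0822, 0.0816]
orientation: [3.138, 0.141, 0.001]
contact_force: [-1.5, -0.4, 7.7]
grip_width: 0.0163
```

Emit:
jog_arm --plan '[[[0, 0, 4], 0], [[0, 0, 4], 0], [[0, 0, 4], 0], [[0, 0, 0], 0.148], [[0, 0, 0], 0.148], [[0, 0, 0], 0.148], [[0, 0, 0], 0.148], [[0, 0, 0], 0.148], [[0, 0, 0], 0.148], [[0, 0, 0], 0.148], [[0, 0, 0], 0.148], [[0, 0, 0], 0.148]]'

```text
clock: 9.4
tcp_pos: [0.4865, -0.0822, 0.2008]
orientation: [-2.374, -2.057, 0.001]
contact_force: [0.1, -0.4, -0.7]
grip_width: 0.0163
```

Emit:
jog_arm --plan '[[[0.34, 2.04, 0], 0.148], [[0.34, 2.04, 0], 0.148], [[0.34, 2.04, 0], 0.148], [[0.34, 2.04, 0], 0.148], [[0.34, 2.04, 0], 0.148], [[0.34, 2.04, 0], 0.148], [[0.34, 2.04, 0], 0.148], [[0.34, 2.04, 0], 0.148], [[0.34, 2.04, 0], 0.148], [[0.34, 2.04, 0], 0.148], [[0.34, 2.04, 0], 0.148], [[0.34, 2.04, 0], 0.148]]'

```text
clock: 10.6
tcp_pos: [0.5275, 0.1631, 0.2007]
orientation: [0.097, -3.14, 0.001]
contact_force: [0.0, -0.1, -0.5]
grip_width: 0.0162
```

```bash
python3 - <<'E'
from h import *
show(*look("w4"),["yellow"])
print(get_obs()["joints"].round(2))
E
```

```text
tcp [0.5275 0.1631 0.2007] yaw -3.08 w 0.0162 t 10.6
yellow rect [0.545  0.1634] mean [0.5466 0.1635] ang 0.015 wh [33.2 40.7] px [278. 227.] 1712
yellow rect [0.6172 0.1677] mean [0.6168 0.1672] ang 0.051 wh [34.1 89.4] px [277. 301.] 3040
[ 0.34  0.61 -1.02  1.89  0.62  0.99  0.69]
```

View pics/w4.png

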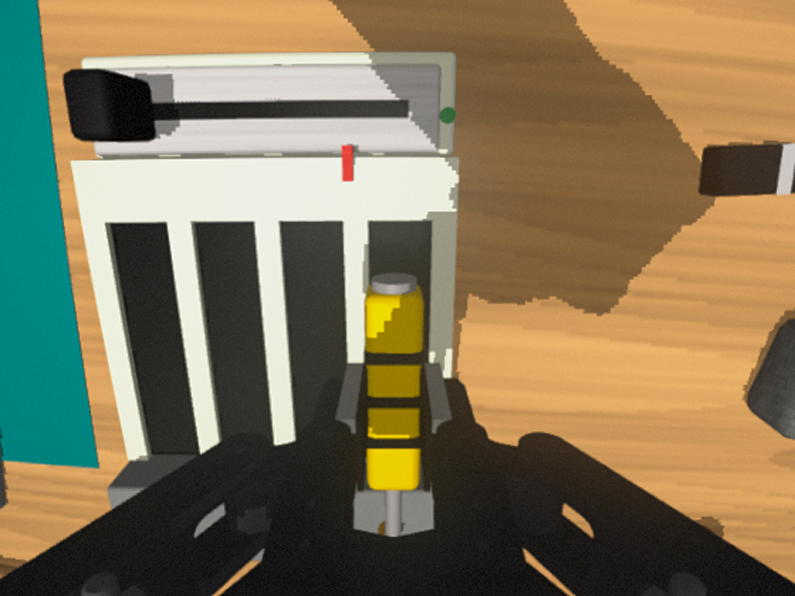

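Emit:
jog_arm --plan '[[[0, 0, -3], 0], [[0, 0, -3], 0], [[0, 0, -2], 0], [[0, 0, -0.8], 0], [[0, 0, 0], 0], [[0, 0, 0], 0]]'

```text
clock: 11.25
tcp_pos: [0.5278, 0.1627, 0.1133]
orientation: [-0.088, 3.14, 0.0]
contact_force: [0.3, -0.1, -1.2]
grip_width: 0.0162
```

Emit:
jog_arm --plan '[[[0, 0, -0.15], 0], [[0, 0, 0], 0], [[0, 0, 0], 0]]'

```text
clock: 11.55
tcp_pos: [0.5278, 0.1626, 0.1117]
orientation: [-0.088, 3.14, 0.0]
contact_force: [1.1, -0.5, 0.5]
grip_width: 0.0164
```

Emit:
jog_arm --plan '[[[0, 0, 0], 0], [[0, 0, 0], 0], [[0, 0, 0], 0], [[0, 0, 0], 0], [[0, 0, 4], 0], [[0, 0, 4], 0], [[0, 0, 4], 0], [[0, 0, 4], 0], [[0, 0, 0], 0], [[0, 0, 0], 0]]' --hand 3.2

```text
clock: 12.55
tcp_pos: [0.5278, 0.1626, 0.2721]
orientation: [-0.088, 3.138, -0.0]
contact_force: [-1.0, 0.4, -1.0]
grip_width: 0.0321
```

```bash
python3 - <<'E'
from h import *
a,c=look("w5")
for f in find(a,c,"yellow",z=.044): print(f[0].round(4),f[2].round(3),np.round(f[3],1))
E
```

```text
tcp [0.5278 0.1626 0.2721] yaw -3.086 w 0.0321 t 12.55
[0.5287 0.1611] 0.056 [18. 70.]
[ 0.6191 -0.094 ] 1.429 [ 6.6 43.1]
```

Emit:
jog_arm --plan '[[[-0.36, -4.1, 0], 0.115], [[-0.36, -4.1, 0], 0.115], [[-0.36, -4.1, 0], 0], [[-0.36, -4.1, 0], 0], [[-0.36, -4.1, 0], 0], [[-0.36, -4.1, 0], 0], [[-0.36, -4.1, 0], 0], [[-0.36, -4.1, 0], 0], [[0, 0, 0], 0], [[0, 0, 0], 0]]' --hand 6

```text
clock: 13.6
tcp_pos: [0.4978, -0.1664, 0.2698]
orientation: [0.444, -3.108, -0.003]
contact_force: [-0.0, 0.6, -0.5]
grip_width: 0.0601
```

```bash
python3 - <<'E'
from h import *
show(*look("w6"))
print(get_obs()["joints"].round(2))
E
```

```text
tcp [ 0.4978 -0.1664  0.2698] yaw -2.858 w 0.0601 t 13.6
red rect [ 0.4998 -0.165 ] mean [ 0.499  -0.1657] ang 0.28 wh [16.2 69.7] px [278. 187.] 1094
orange rect [ 0.4834 -0.3115] mean [ 0.4826 -0.3114] ang -0.284 wh [20.9 71.6] px [136. 130.] 1549
yellow rect [ 0.619  -0.2459] mean [ 0.6188 -0.2465] ang -1.564 wh [ 6.9 13.1] px [175. 270.] 64
yellow rect [ 0.6316 -0.1533] mean [ 0.6315 -0.154 ] ang 1.434 wh [  7.1 104.1] px [254. 301.] 486
yellow rect [0.5551 0.1829] mean [0.5567 0.1885] ang 0.443 wh [24.6 66.1] px [552. 315.] 561
green rect [ 0.4917 -0.2358] mean [ 0.4906 -0.2359] ang 0.026 wh [18.1 69.6] px [211. 159.] 1247
[ 1.1   0.52 -1.17  1.89  0.54  1.1   1.57]
```

Emit:
jog_arm --plan '[[[0.2, 0.1, -4.7], 0], [[0, 0, -4.7], 0], [[0, 0, -4.7], 0], [[0, 0, -4.7], 0], [[0, 0, 0], 0], [[0, 0, 0], 0]]'

```text
clock: 14.25
tcp_pos: [0.5009, -0.1624, 0.0838]
orientation: [0.453, -3.108, -0.003]
contact_force: [0.2, -0.4, 1.0]
grip_width: 0.0599
```

Emit:
jog_arm --plan '[[[0, 0, 0], 0], [[0, 0, 0], 0], [[0, 0, 0], 0], [[0, 0, 0], 0], [[0, 0, 0], 0], [[0, 0, 0], 0]]' --hand 0

```text
clock: 14.85
tcp_pos: [0.5017, -0.1646, 0.0854]
orientation: [-0.447, 3.107, -0.003]
contact_force: [-2.7, 0.6, 9.2]
grip_width: 0.0162
```

Emit:
jog_arm --plan '[[[0, 0, 4], 0], [[0, 0, 4], 0], [[0, 0, 4], 0], [[0.44, 4.06, 0], -0.045], [[0.44, 4.06, 0], -0.045], [[0.44, 4.06, 0], -0.045], [[0.44, 4.06, 0], -0.045], [[0.44, 4.06, 0], -0.045], [[0.44, 4.06, 0], 0], [[0.44, 4.06, 0], 0], [[0, 0, 0], 0]]'

```text
clock: 15.95
tcp_pos: [0.5311, 0.127, 0.2055]
orientation: [-0.11, 3.136, 0.008]
contact_force: [-1.0, 1.0, -0.7]
grip_width: 0.0154
```

```bash
python3 - <<'E'
from h import *
a,c=look("w7")
for z in (.13,):
  for f in find(a,c,"red",z=z): print(f[0].round(4),f[2].round(3),np.round(f[3],1),f[4])
E
```

```text
tcp [0.5311 0.127  0.2055] yaw -3.072 w 0.0154 t 15.95
[0.4572 0.1298] 0.056 [2.5 9.4] [297.68421053 111.07894737]
[0.5052 0.1241] -0.027 [18.2 21.4] [276.59153176 219.75466999]
[0.5263 0.1255] -1.536 [11.7 17.7] [276.82839506 259.55679012]
[0.5529 0.1274] 0.071 [18.9 32.9] [276.62677596 307.38743169]
```

Emit:
jog_arm --plan '[[[0, 0, 0], 0], [[0, 0, 0], 0], [[0, 0, 0], 0]]'

```text
clock: 16.3
tcp_pos: [0.5317, 0.1182, 0.2033]
orientation: [0.092, -3.14, 0.001]
contact_force: [-1.1, 1.0, -1.1]
grip_width: 0.0157
```

```bash
python3 - <<'E'
from h import *
a,c=look("w7")
E
```

```text
tcp [0.5317 0.1182 0.2033] yaw -3.083 w 0.0157 t 16.3
```

View pics/w7.png

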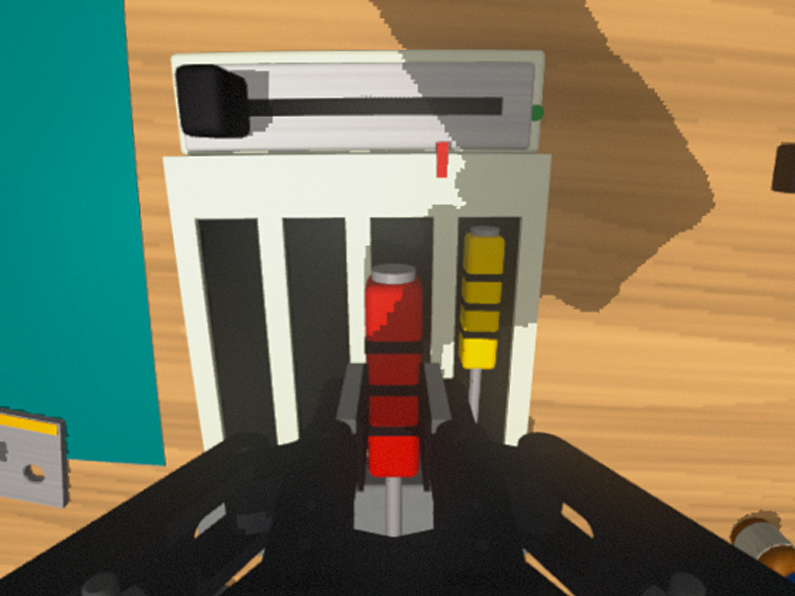

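Emit:
jog_arm --plan '[[[0, 0.1, -3], 0], [[0, 0, -3], 0], [[0, 0, -2], 0], [[0, 0, -0.6], 0], [[0, 0, 0], 0], [[0, 0, 0], 0]]'

```text
clock: 16.95
tcp_pos: [0.5321, 0.1209, 0.1182]
orientation: [-0.095, 3.139, 0.001]
contact_force: [0.7, 0.1, 0.8]
grip_width: 0.016
```

Emit:
jog_arm --plan '[[[0, 0, -0.15], 0], [[0, 0, 0], 0], [[0, 0, 0], 0]]'

```text
clock: 17.25
tcp_pos: [0.5317, 0.1208, 0.1163]
orientation: [-0.096, 3.139, 0.0]
contact_force: [0.5, -0.0, 0.3]
grip_width: 0.0154
```

Emit:
jog_arm --plan '[[[0, 0, -0.2], 0], [[0, 0, 0], 0], [[0, 0, 0], 0]]'

```text
clock: 17.55
tcp_pos: [0.5318, 0.1211, 0.1154]
orientation: [-0.096, 3.139, -0.002]
contact_force: [-4.4, -2.8, 14.3]
grip_width: 0.0158
```

Emit:
jog_arm --plan '[[[0, 0, 0], 0], [[0, 0, 0], 0], [[0, 0, 0], 0], [[0, 0, 0], 0], [[0, 0, 4], 0], [[0, 0, 4], 0], [[0, 0, 4], 0], [[0, 0, 4], 0], [[0, 0, 0], 0], [[0, 0, 0], 0]]' --hand 3.2

```text
clock: 18.55
tcp_pos: [0.5318, 0.1208, 0.2745]
orientation: [-0.095, 3.138, -0.0]
contact_force: [-0.2, 0.2, -0.5]
grip_width: 0.0319
```

```bash
python3 - <<'E'
from h import *
a,c=look("w8")
for k in ("yellow","red"):
  for f in find(a,c,k,z=.044): print(k,f[0].round(4),f[2].round(3),np.round(f[3],1))
E
```

```text
tcp [0.5318 0.1208 0.2745] yaw -3.081 w 0.0319 t 18.55
yellow [0.5283 0.1613] 0.051 [19.4 69.5]
yellow [ 0.6171 -0.1171] 1.44 [ 6.8 80.2]
red [0.4586 0.135 ] 0.114 [ 3.4 14.2]
red [0.5309 0.1196] 0.095 [17.1 69.3]
```

Emit:
jog_arm --plan '[[[-0.45, -3.97, 0], -0.025], [[-0.45, -3.97, 0], 0], [[-0.45, -3.97, 0], 0], [[-0.45, -3.97, 0], 0], [[-0.45, -3.97, 0], 0], [[-0.45, -3.97, 0], 0], [[-0.45, -3.97, 0], 0], [[-0.45, -3.97, 0], 0], [[-0.45, -3.97, 0], 0], [[0, 0, 0], 0], [[0, 0, 0], 0], [[0, 0, 0], 0]]' --hand 6

```text
clock: 19.8
tcp_pos: [0.4908, -0.2351, 0.273]
orientation: [0.06, -3.14, -0.002]
contact_force: [-0.0, 1.0, -1.1]
grip_width: 0.0602
```

```bash
python3 - <<'E'
from h import *
a,c=look("w9"); show(a,c)
save(a,"w9c.png",(120,60,420,320),2)
E
```

```text
tcp [ 0.4908 -0.2351  0.273 ] yaw -3.104 w 0.0602 t 19.8
orange rect [ 0.4834 -0.3123] mean [ 0.4826 -0.3121] ang -0.275 wh [18.2 70.7] px [201. 173.] 1222
yellow rect [ 0.6248 -0.2033] mean [ 0.6246 -0.2046] ang 1.433 wh [  7.  100.4] px [300. 301.] 457
green rect [ 0.3799 -0.4533] mean [ 0.3795 -0.4532] ang -0.669 wh [23.9 70.9] px [48. 59.] 1869
green rect [ 0.4918 -0.2357] mean [ 0.4905 -0.236 ] ang 0.031 wh [16.3 69.1] px [277. 184.] 1111
```

View pics/w9c.png

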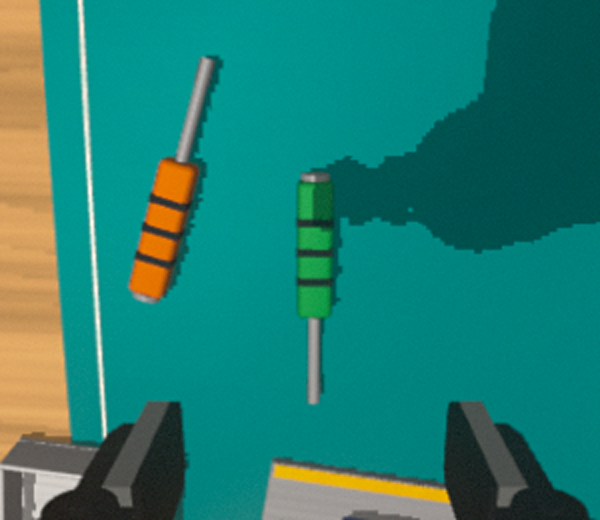

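The crop shows the green driver on the mat at (315,245) in crop pixels, blade towards +x, at world (0.492, -0.236). The other green is at y = -0.453, so this one is farthest left and is the one to take.

Emit:
jog_arm --plan '[[[0.1, 0, -4.7], 0], [[0, 0, -4.7], 0], [[0, 0, -4.7], 0], [[0, 0, -4.8], 0], [[0, 0, -0.2], 0], [[0, 0, 0], 0], [[0, 0, 0], 0]]'

```text
clock: 20.55
tcp_pos: [0.4938, -0.236, 0.0854]
orientation: [-0.058, 3.138, -0.002]
contact_force: [0.2, -0.1, -0.1]
grip_width: 0.0598
```

Emit:
jog_arm --plan '[[[0, 0, 0], 0], [[0, 0, 0], 0], [[0, 0, 0], 0], [[0, 0, 0], 0], [[0, 0, 0], 0], [[0, 0, 0], 0]]' --hand 0

```text
clock: 21.15
tcp_pos: [0.4926, -0.2368, 0.0843]
orientation: [-0.056, 3.14, -0.002]
contact_force: [-2.1, -0.8, 8.2]
grip_width: 0.0159
```

Emit:
jog_arm --plan '[[[0, 0, 4], 0], [[0, 0, 4], 0], [[0, 0, 4], 0], [[0.52, 3.9, 0], 0.025], [[0.52, 3.9, 0], 0], [[0.52, 3.9, 0], 0], [[0.52, 3.9, 0], 0], [[0.52, 3.9, 0], 0], [[0.52, 3.9, 0], 0], [[0.52, 3.9, 0], 0], [[0.52, 3.9, 0], 0]]'

```text
clock: 22.25
tcp_pos: [0.5336, 0.0769, 0.2033]
orientation: [-0.096, 3.14, -0.001]
contact_force: [0.7, -0.1, -0.7]
grip_width: 0.0161
```

Emit:
jog_arm --plan '[[[0, 0, 0], 0], [[0, 0, 0], 0], [[0, 0, 0], 0]]'

```text
clock: 22.55
tcp_pos: [0.5335, 0.0742, 0.2027]
orientation: [0.094, -3.14, 0.002]
contact_force: [0.2, -0.4, -0.7]
grip_width: 0.0165
```

```bash
python3 - <<'E'
from h import *
a,c=look("w10")
for f in find(a,c,"green",z=.14): print(f[0].round(4),f[2].round(3),np.round(f[3],1),f[4])
b=np.load("w7.npy"); save(np.hstack([a,b]),"w10c.png",f=.7)
E
```

```text
tcp [0.5335 0.0742 0.2027] yaw -3.082 w 0.0165 t 22.55
[0.5055 0.0702] 0.319 [14.5 17.5] [269.82319661 221.55162659]
[0.5238 0.0722] -1.51 [ 9.7 15. ] [276.95900439 263.09224012]
[0.5386 0.0728] -1.477 [10.9 15.1] [276.53034682 292.76156069]
[0.5558 0.0739] -1.495 [15.  17.2] [276.70918367 324.22040816]
```

Emit:
jog_arm --plan '[[[0.1, 0.1, -3], 0], [[0, 0, -3], 0], [[0, 0, -2], 0], [[0, 0, -0.7], 0], [[0, 0, 0], 0], [[0, 0, 0], 0], [[0, 0, 0], 0]]'

```text
clock: 23.3
tcp_pos: [0.5351, 0.0761, 0.1165]
orientation: [-0.094, 3.139, 0.0]
contact_force: [-0.7, -0.3, -0.5]
grip_width: 0.0157
```

Emit:
jog_arm --plan '[[[0, 0, -0.15], 0], [[0, 0, 0], 0], [[0, 0, 0], 0]]'

```text
clock: 23.6
tcp_pos: [0.5347, 0.0765, 0.1145]
orientation: [-0.096, 3.14, -0.0]
contact_force: [0.0, -0.2, -1.0]
grip_width: 0.016
```

Emit:
jog_arm --plan '[[[0, 0, 0], 0], [[0, 0, 0], 0], [[0, 0, 0], 0], [[0, 0, 0], 0], [[0, 0, 4], 0], [[0, 0, 4], 0], [[0, 0, 4], 0], [[0, 0, 4], 0], [[0, 0, 0], 0], [[0, 0, 0], 0]]' --hand 3.2

```text
clock: 24.6
tcp_pos: [0.5349, 0.0765, 0.2751]
orientation: [-0.095, 3.138, -0.001]
contact_force: [-1.3, -0.2, 0.6]
grip_width: 0.032
```

```bash
python3 - <<'E'
from h import *
a,c=look("w11")
for k in ("yellow","red","green"):
  for f in find(a,c,k,z=.044): print(k,f[0].round(4),f[2].round(3),np.round(f[3],1))
E
```

```text
tcp [0.5349 0.0765 0.2751] yaw -3.081 w 0.032 t 24.6
yellow [0.5281 0.1607] 0.059 [21.  71.4]
yellow [ 0.6146 -0.1408] 1.434 [  7.1 119.6]
red [0.5305 0.1196] 0.038 [18.3 69.4]
green [0.5455 0.0758] 0.113 [14.9 44.7]
```

Emit:
jog_arm --plan '[[[-0.52, -3.9, 0], -0.112], [[-0.52, -3.9, 0], -0.112], [[-0.52, -3.9, 0], -0.112], [[-0.52, -3.9, 0], 0], [[-0.52, -3.9, 0], 0], [[-0.52, -3.9, 0], 0], [[-0.52, -3.9, 0], 0], [[-0.52, -3.9, 0], 0], [[-0.52, -3.9, 0], 0], [[-0.52, -3.9, 0], 0], [[0, 0, 0], 0], [[0, 0, 0], 0]]' --hand 6

```text
clock: 25.85
tcp_pos: [0.4816, -0.3141, 0.2725]
orientation: [-0.433, -3.109, -0.003]
contact_force: [-0.3, 1.2, -0.9]
grip_width: 0.0604
```

```bash
python3 - <<'E'
from h import *
show(*look("w12"),["orange","green"])
E
```

```text
tcp [ 0.4816 -0.3141  0.2725] yaw 2.865 w 0.0604 t 25.85
orange rect [ 0.4835 -0.3123] mean [ 0.483  -0.3122] ang -0.274 wh [16.5 70. ] px [280. 185.] 1153
orange rect [ 0.5636 -0.6208] mean [ 0.5318 -0.6182] ang -0.668 wh [112.7 262.7] px [ 35. 296.] 9122
green rect [ 0.3801 -0.4539] mean [ 0.3791 -0.4535] ang -0.665 wh [21.2 69.4] px [110. 124.] 1519
```

Emit:
jog_arm --plan '[[[0.1, 0.1, -4.7], 0], [[0, 0, -4.7], 0], [[0, 0, -4.7], 0], [[0, 0, -4.8], 0], [[0, 0, -0.2], 0], [[0, 0, 0], 0], [[0, 0, 0], 0]]'

```text
clock: 26.6
tcp_pos: [0.4854, -0.3121, 0.0859]
orientation: [0.428, 3.109, -0.001]
contact_force: [0.1, -0.2, -0.2]
grip_width: 0.0599
```

Emit:
jog_arm --plan '[[[0, 0, 0], 0], [[0, 0, 0], 0], [[0, 0, 0], 0], [[0, 0, 0], 0], [[0, 0, 0], 0], [[0, 0, 0], 0]]' --hand 0

```text
clock: 27.2
tcp_pos: [0.4842, -0.3129, 0.0849]
orientation: [0.431, 3.111, -0.002]
contact_force: [-1.7, 0.7, 8.1]
grip_width: 0.0161
```

Emit:
jog_arm --plan '[[[0, 0, 4], 0], [[0, 0, 4], 0], [[0, 0, 4], 0], [[0, 0, 0], -0.148], [[0, 0, 0], -0.148], [[0, 0, 0], -0.148], [[0, 0, 0], -0.148], [[0, 0, 0], -0.148], [[0, 0, 0], -0.148], [[0, 0, 0], -0.148], [[0, 0, 0], -0.148], [[0, 0, 0], -0.148]]'

```text
clock: 28.4
tcp_pos: [0.4835, -0.3124, 0.2038]
orientation: [2.267, 2.174, 0.0]
contact_force: [0.4, 0.8, -0.8]
grip_width: 0.0166
```

Emit:
jog_arm --plan '[[[0.52, 3.44, 0], -0.148], [[0.52, 3.44, 0], -0.148], [[0.52, 3.44, 0], -0.148], [[0.52, 3.44, 0], -0.148], [[0.52, 3.44, 0], -0.148], [[0.52, 3.44, 0], -0.148], [[0.52, 3.44, 0], -0.148], [[0.52, 3.44, 0], -0.148], [[0.52, 3.44, 0], -0.148], [[0.52, 3.44, 0], -0.141], [[0, 0, 0], 0], [[0, 0, 0], 0]]'

```text
clock: 29.6
tcp_pos: [0.5355, 0.0326, 0.2037]
orientation: [-3.14, -0.103, -0.0]
contact_force: [-0.2, -0.8, -0.8]
grip_width: 0.0157
```

```bash
python3 - <<'E'
from h import *
a,c=look("w13")
E
```

```text
tcp [0.5355 0.0326 0.2037] yaw 0.066 w 0.0157 t 29.6
```

View pics/w13.png

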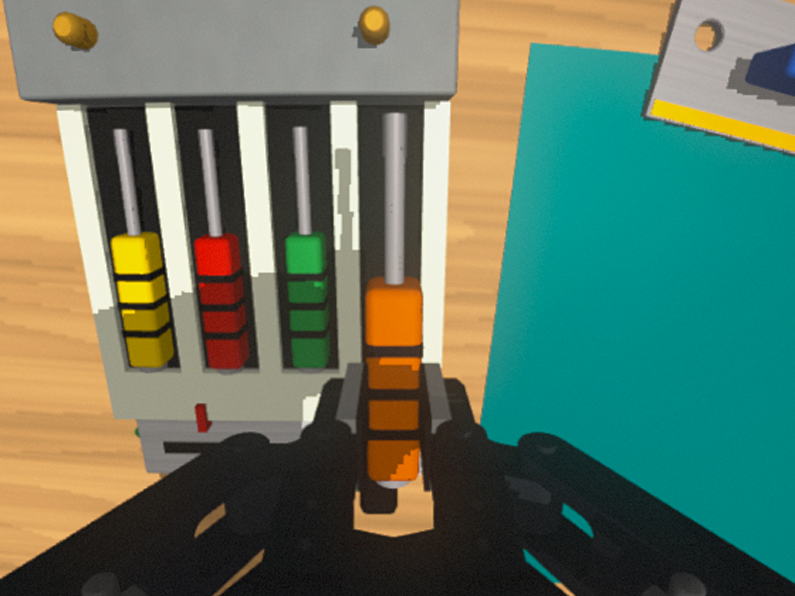

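The picture shows yellow, red and green lying in their lanes with blades to the block. Orange is held over the last lane, centred at about (393,380). The studs are at (75,28) and (374,22).

Emit:
jog_arm --plan '[[[0.1, -0.1, -3], 0], [[0, 0, -3], 0], [[0, 0, -2], 0], [[0, 0, -0.7], 0], [[0, 0, 0], 0], [[0, 0, 0], 0], [[0, 0, 0], 0]]'

```text
clock: 30.35
tcp_pos: [0.5371, 0.0299, 0.1171]
orientation: [3.14, 0.096, 0.002]
contact_force: [-0.2, 0.0, -0.0]
grip_width: 0.016
```

Emit:
jog_arm --plan '[[[0, 0, -0.15], 0], [[0, 0, 0], 0], [[0, 0, 0], 0]]'

```text
clock: 30.65
tcp_pos: [0.5367, 0.0306, 0.115]
orientation: [3.14, 0.097, 0.0]
contact_force: [0.7, -0.4, -0.2]
grip_width: 0.0161
```

Emit:
jog_arm --plan '[[[0, 0, 0], 0], [[0, 0, 0], 0], [[0, 0, 0], 0], [[0, 0, 0], 0], [[0, 0, 4], 0], [[0, 0, 4], 0], [[0, 0, 4], 0], [[0, 0, 4], 0], [[0, 0, 0], 0], [[0, 0, 0], 0]]' --hand 3.2

```text
clock: 31.65
tcp_pos: [0.5369, 0.0305, 0.2758]
orientation: [3.14, 0.097, 0.004]
contact_force: [-0.1, 0.1, -0.5]
grip_width: 0.0324
```

```bash
python3 - <<'E'
from h import *
a,c=look("w14")
o=np.array([.5484,.0983]);y=.0609;Rm=np.array([[np.cos(y),-np.sin(y)],[np.sin(y),np.cos(y)]])
for k in HUE:
  for f in find(a,c,k,z=.044): print(k,f[0].round(4),"demag",((f[0]-o)@Rm).round(4),f[2].round(3),np.round(f[3],1))
b=grab_frame("top"); np.save("top1.npy",b); save(b,"top1.png",(195,160,425,315),3.4)
E
```

```text
tcp [0.5369 0.0305 0.2758] yaw 0.062 w 0.0324 t 31.65
red [0.5297 0.119 ] demag [-0.0174  0.0218] 0.049 [21.3 71.1]
red [0.4613 0.1334] demag [-0.0848  0.0403] 0.081 [ 6.2 15.3]
orange [0.5371 0.0293] demag [-0.0155 -0.0682] 0.072 [18.2 70.6]
yellow [ 0.6301 -0.1537] demag [ 0.0662 -0.2565] 1.434 [  6.9 137.4]
yellow [0.5281 0.1604] demag [-0.0165  0.0632] 0.031 [24.  71.5]
green [0.5478 0.0766] demag [-0.0019 -0.0217] 0.104 [16.5 38.4]
```

View pics/w14.png

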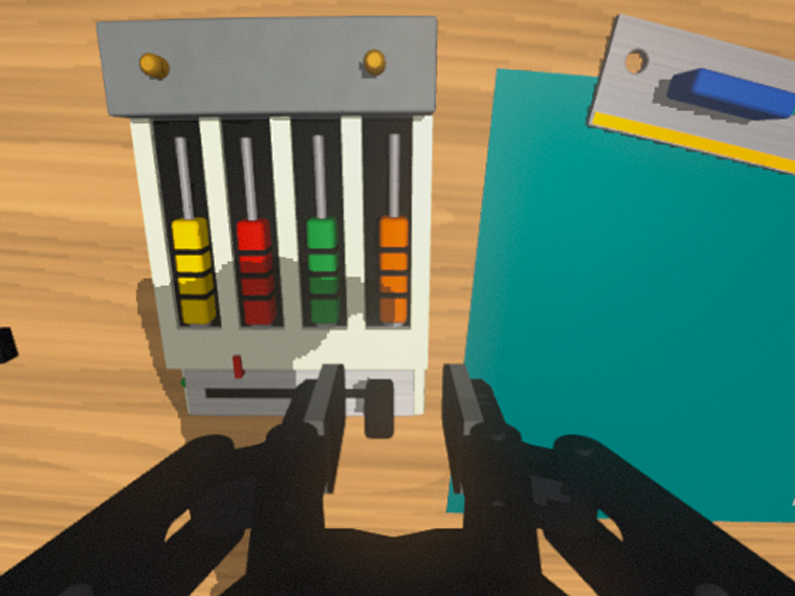

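All four drivers are now flat in their lanes and the slider's black grip is at its end stop (378,408). The studs are at (150,65) and (374,62), and the keeper is at the top right. Next is the keeper.

```bash
cat >> h.py <<'E'
HUE["blue"]=[(105,125)]
def studs(a,c,show=True):
    h=cv2.cvtColor(a,cv2.COLOR_RGB2HSV); m=cv2.inRange(h,(15,110,80),(26,255,255))
    n,l,s,ce=cv2.connectedComponentsWithStats(m); out=[]
    for q in ([.6496,.1646,.067],[.6568,.0448,.067]):
        uv=w2px(c,q)
        for i in range(1,n):
            if 40<s[i,4]<900 and np.hypot(*(ce[i]-uv))<25: print("exp px",np.round(uv,1),"got",ce[i].round(1),s[i],"world",px2w(c,ce[i],.067).round(4))
E
python3 - <<'E'
from h import *
import pickle
for t in ("w13","w14"): print(t); studs(np.load(t+".npy"),pickle.load(open(t+".pkl","rb")))
E
```

```text
w13
exp px [56.5 21.5] got [52.4 21.2] [ 37   8  32  27 586] world [0.6497 0.167  0.067 ]
exp px [267.   18.7] got [263.3  17.4] [253   4  21  28 445] world [0.6574 0.0469 0.067 ]
w14
exp px [111.1  46.1] got [108.   45.7] [ 98  37  21  18 275] world [0.6498 0.167  0.067 ]
exp px [266.1  44.5] got [263.4  43.4] [256  35  15  18 213] world [0.6574 0.0469 0.067 ]
```

Emit:
jog_arm --plan '[[[2, -3.46, 0], 0.137], [[2, -3.46, 0], 0.137], [[2, -3.46, 0], 0.137], [[2, -3.46, 0], 0.137], [[2, -3.46, 0], 0.137], [[2, -3.46, 0], 0.137], [[0, 0, 0], 0.137], [[0, 0, 0], 0.137], [[0, 0, 0], 0.137], [[0, 0, 0], 0.137], [[0, 0, 0], 0], [[0, 0, 0], 0]]' --hand 5

```text
clock: 32.95
tcp_pos: [0.6561, -0.177, 0.2734]
orientation: [-2.372, -2.056, 0.002]
contact_force: [0.8, -0.4, 0.4]
grip_width: 0.0497
```

```bash
python3 - <<'E'
from h import *
a,c=look("w15"); print(get_obs()["joints"].round(2))
for k,z in (("blue",.038),("yellow",.006)):
  for f in find(a,c,k,z=z): print(k,f[0].round(4),f[1].round(4),f[2].round(3),np.round(f[3],1),f[4])
E
```

```text
tcp [ 0.6561 -0.177   0.2734] yaw 1.428 w 0.0497 t 32.95
[ 0.56  0.58 -0.57  1.54  0.33  1.13 -0.22]
blue [ 0.6617 -0.1802] [ 0.662  -0.1806] 1.432 [13.  66.6] [284.51216931 190.58941799]
yellow [ 0.632  -0.1771] [ 0.6326 -0.1727] 1.434 [  7.4 154.8] [254.40550807 178.31908832]
```

View pics/w15.png

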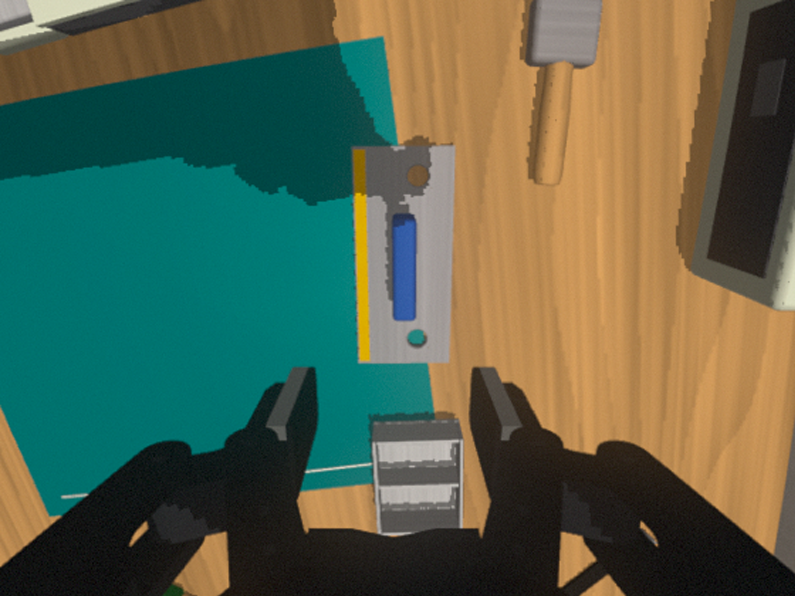

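```bash
python3 - <<'E'
from h import *
import pickle; c=pickle.load(open("w15.pkl","rb"))
w=lambda u,z: px2w(c,np.array(u)/1.42,z)[:2]
H=[w((416.5,175),.004),w((417,338.5),.004)]; d=H[0]-H[1]; y=np.arctan2(-d[0],d[1]); m=(H[0]+H[1])/2
print("holes",H,np.linalg.norm(d),"yaw",y,"centre",m-.010*np.array([np.cos(y),np.sin(y)]))
C=[w(u,.006) for u in ((353,146),(455,146),(449,363),(358,363))]; print("corners",np.mean(C,0),C)
G=[w(u,.038) for u in ((393,214),(416,215),(415,321),(393,320))]; print("grip",np.mean(G,0))
E
```

```text
holes [array([ 0.67944105, -0.1223152 ]), array([ 0.66418556, -0.24324848])] 0.12189170840982243 yaw -0.12548519178675294 centre [ 0.66189194 -0.18153027]
corners [ 0.66234522 -0.1815801 ] [array([ 0.63918208, -0.09699491]), array([ 0.70773691, -0.10680477]), array([ 0.68618049, -0.2662523 ]), array([ 0.61628139, -0.25626842])]
grip [ 0.66237052 -0.17934826]
```

Emit:
jog_arm --plan '[[[0.6, -0.4, -4.7], 0], [[0, 0, -4.7], 0], [[0, 0, -4.7], 0], [[0, 0, -4.7], 0], [[0, 0, 0], 0], [[0, 0, 0], 0], [[0, 0, 0], 0]]'

```text
clock: 33.7
tcp_pos: [0.6646, -0.181, 0.0901]
orientation: [2.368, 2.059, 0.005]
contact_force: [0.8, -0.1, 0.3]
grip_width: 0.0501
```

Emit:
jog_arm --plan '[[[-0.2, 0, -0.5], 0], [[0, 0, 0], 0], [[0, 0, 0], 0]]'

```text
clock: 34.0
tcp_pos: [0.6609, -0.1813, 0.0829]
orientation: [2.37, 2.061, 0.001]
contact_force: [-0.1, -0.6, -0.3]
grip_width: 0.05
```

Emit:
jog_arm --plan '[[[0, 0, 0], 0], [[0, 0, 0], 0], [[0, 0, 0], 0], [[0, 0, 0], 0], [[0, 0, 0], 0], [[0, 0, 0], 0], [[0, 0, 0], 0]]' --hand 0 --grip_force 70

```text
clock: 34.7
tcp_pos: [0.6612, -0.1811, 0.0825]
orientation: [2.37, 2.061, 0.001]
contact_force: [0.2, -0.5, 4.9]
grip_width: 0.015
```

Emit:
jog_arm --plan '[[[0, 0, 3], 0], [[0, 0, 3], 0], [[0, 0, 3], 0], [[0, 0, 3], 0], [[0, 0, 0], 0], [[0, 0, 0], 0]]'

```text
clock: 35.3
tcp_pos: [0.6597, -0.1811, 0.2006]
orientation: [-2.369, -2.061, 0.002]
contact_force: [-0.7, 0.0, -5.2]
grip_width: 0.0148
```

Emit:
jog_arm --plan '[[[-0.18, 2.4, 0], 0.02], [[-0.18, 2.4, 0], 0.02], [[-0.18, 2.4, 0], 0.02], [[-0.18, 2.4, 0], 0.02], [[-0.18, 2.4, 0], 0.02], [[-0.18, 2.4, 0], 0.02], [[-0.18, 2.4, 0], 0.02], [[-0.18, 2.4, 0], 0.02], [[-0.18, 2.4, 0], 0.02], [[-0.18, 2.4, 0], 0.02], [[0, 0, 0], 0], [[0, 0, 0], 0]]'

```text
clock: 36.5
tcp_pos: [0.6424, 0.0606, 0.202]
orientation: [2.15, 2.291, 0.0]
contact_force: [0.0, -0.3, -4.1]
grip_width: 0.015
```

```bash
python3 - <<'E'
from h import *
a,c=look("w16"); studs(a,c)
E
```

```text
tcp [0.6424 0.0606 0.202 ] yaw 1.634 w 0.015 t 36.5
exp px [302.1  52.4] got [302.3  48.1] [292  36  22  25 414] world [0.6495 0.1669 0.067 ]
```

View pics/w16.png

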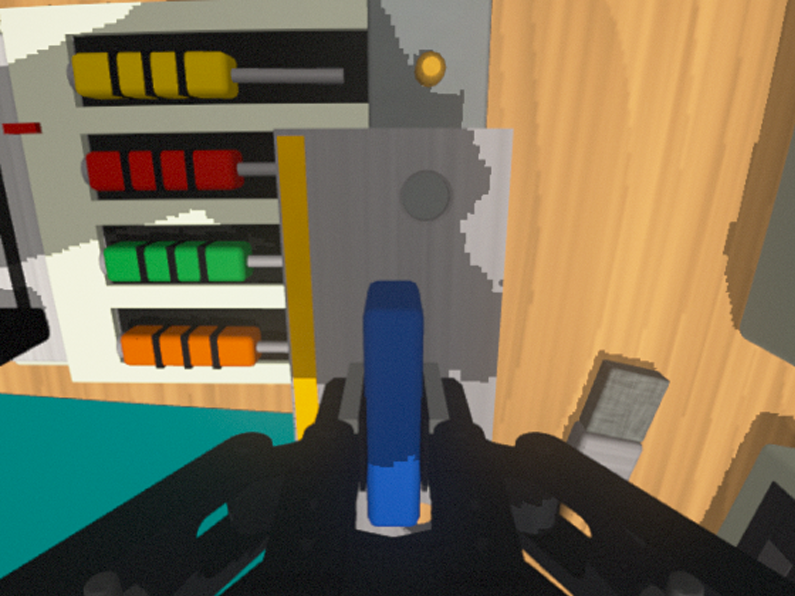

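```bash
python3 - <<'E'
from h import *
import pickle; c=pickle.load(open("w16.pkl","rb")); a=np.load("w16.npy")
g=cv2.cvtColor(a,cv2.COLOR_RGB2GRAY)[115:160,275:325]; 
m=(cv2.GaussianBlur(g,(3,3),0)<78).astype(np.uint8); print(np.percentile(g,[5,20,40,60,80]))
n,l,s,ce=cv2.connectedComponentsWithStats(m); print([(s[i],ce[i]+[275,115]) for i in range(1,n) if s[i,4]>100])
tcp=np.array([.6424,.0606]); yaw=1.634
for z in (.1225,.1255):
  h=px2w(c,np.array((425.5,195))/1.42,z)[:2]; 
  ex=np.array([np.cos(yaw),np.sin(yaw)]); ey=np.array([-ex[1],ex[0]])
  print(z,h,"along tool x",(h-tcp)@ex,"tool left",(h-tcp)@ey)
for u in ((275,128),(512,128),(292,381),(282,250)): print(u,px2w(c,np.array(u)/1.42,.1255).round(4))
E
```

```text
[ 86.  89.  91. 101. 105.]
[]
0.1225 [0.64803946 0.12188909] along tool x 0.06081051938504295 tool left -0.009499318423094046
0.1255 [0.64782219 0.12214541] along tool x 0.061080052718809334 tool left -0.009298671694382072
(275, 128) [0.602  0.1388 0.1255]
(512, 128) [0.6717 0.1433 0.1255]
(292, 381) [0.6072 0.0566 0.1255]
(282, 250) [0.6041 0.1023 0.1255]
```

Emit:
jog_arm --plan '[[[0.06, 1.5, 0], 0], [[0.06, 1.5, 0], 0], [[0.05, 1.5, 0], 0], [[0, 0, -1.5], 0], [[0, 0, -1.5], 0], [[0, 0, -0.4], 0], [[0, 0, 0], 0], [[0, 0, 0], 0], [[0, 0, 0], 0]]'

```text
clock: 37.45
tcp_pos: [0.6448, 0.1036, 0.1684]
orientation: [2.153, 2.287, 0.001]
contact_force: [0.8, -0.1, -5.1]
grip_width: 0.0153
```

```bash
python3 - <<'E'
from h import *
a,c=look("w17"); save(a,"w17c.png",(180,60,420,240),3.3)
zt=get_obs()["tcp_pos"][2]-.0825+.006
print("hole L should show at px (stud foot/top)",w2px(c,(.6496,.167,.060)),w2px(c,(.6496,.167,.074)),"z plate top",zt)
E
```

```text
tcp [0.6448 0.1036 0.1684] yaw 1.631 w 0.0153 t 37.45
hole L should show at px (stud foot/top) (np.float64(294.26828694140215), np.float64(128.07555311337504)) (np.float64(295.7374655021042), np.float64(129.95508870461194)) z plate top 0.09201466883586111
```

View pics/w17c.png

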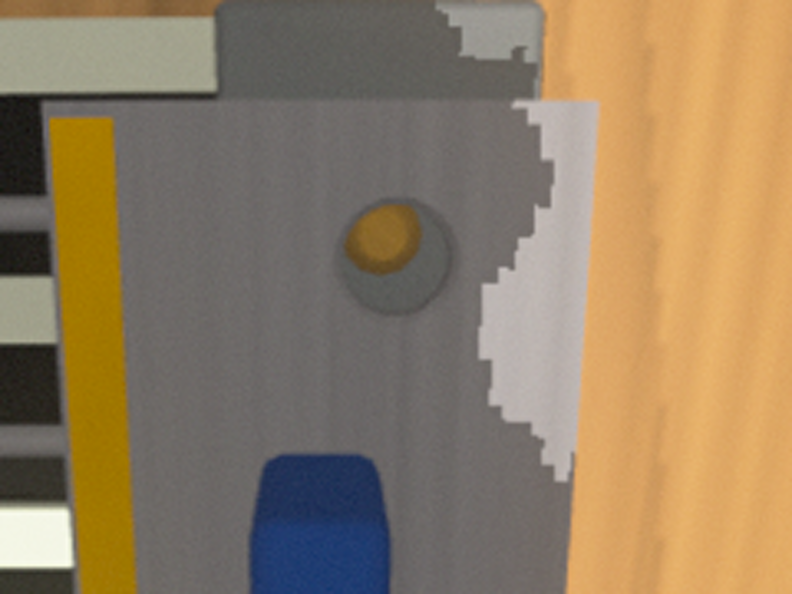

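```bash
python3 - <<'E'
from h import *
import pickle; c=pickle.load(open("w17.pkl","rb"))
f=lambda u,v,z: px2w(c,(180+u/3.3,60+v/3.3),z).round(4)
print("hole top rim",f(395,255,.092),"stud top",f(382,236,.074), f(382,236,.072))
print("plate corners",f(44,100,.092),f(598,100,.092),"block edge",f(217,98,.06),f(541,98,.06))
E
```

```text
hole top rim [0.6505 0.1652 0.092 ] stud top [0.6497 0.1663 0.074 ] [0.6498 0.1661 0.072 ]
plate corners [0.6046 0.1819 0.092 ] [0.6746 0.1861 0.092 ] block edge [0.6237 0.1846 0.06  ] [0.6734 0.1876 0.06  ]
```

Emit:
jog_arm --plan '[[[-0.08, 0.12, 0], 0], [[0, 0, -0.5], 0], [[0, 0, -0.4], 0], [[0, 0, -0.3], 0], [[0, 0, -0.3], 0], [[0, 0, 0], 0], [[0, 0, 0], 0]]'

```text
clock: 38.2
tcp_pos: [0.6435, 0.1052, 0.1528]
orientation: [-2.153, -2.288, 0.0]
contact_force: [0.2, 0.2, -4.2]
grip_width: 0.0149
```

Emit:
jog_arm --plan '[[[0, 0, -0.2], 0], [[0, 0, -0.2], 0], [[0, 0, -0.2], 0], [[0, 0, 0], 0], [[0, 0, 0], 0]]'

```text
clock: 38.7
tcp_pos: [0.6435, 0.1051, 0.1468]
orientation: [-2.153, -2.288, 0.0]
contact_force: [-0.2, -0.2, -4.4]
grip_width: 0.0147
```

Emit:
jog_arm --plan '[[[0, 0, -0.2], 0], [[0, 0, -0.2], 0], [[0, 0, -0.1], 0], [[0, 0, 0], 0], [[0, 0, 0], 0]]'

```text
clock: 39.2
tcp_pos: [0.6436, 0.1052, 0.1425]
orientation: [2.152, 2.288, 0.0]
contact_force: [-3.8, -0.9, 3.7]
grip_width: 0.0147
```

Emit:
jog_arm --plan '[[[0, 0, 0], 0], [[0, 0, 0], 0], [[0, 0, 0], 0], [[0, 0, 0], 0], [[0, 0, 0], 0], [[0, 0, 0], 0], [[0, 0, 3], 0], [[0, 0, 4], 0], [[0, 0, 4], 0], [[0, 0, 4], 0], [[0, 0, 0], 0], [[0, 0, 0], 0]]' --hand 5

```text
clock: 40.4
tcp_pos: [0.6438, 0.1053, 0.2929]
orientation: [2.152, 2.287, 0.002]
contact_force: [0.0, 0.6, -0.5]
grip_width: 0.0498
```

```bash
python3 - <<'E'
from h import *
a,c=look("w18"); save(a,"w18c.png",(60,20,420,290),2.2)
E
```

```text
tcp [0.6438 0.1053 0.2929] yaw 1.632 w 0.0498 t 40.4
```

View pics/w18c.png

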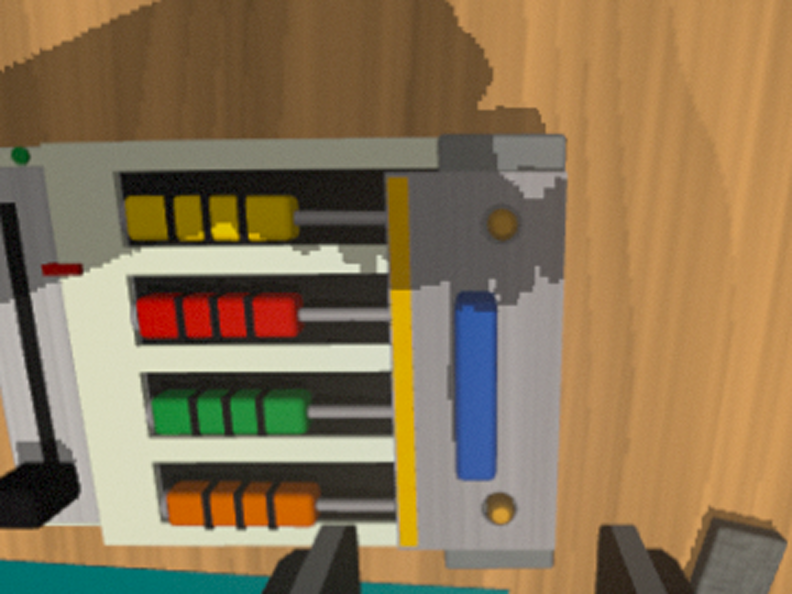

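The crop shows the plate flush, with both studs through the holes at (501,222) and (500,509). The stripe lies over all four blades and the slider is still off. Now I refine the mark position.

```bash
python3 - <<'E'
from h import *
import pickle
L=np.array([.6497,.1667]);Rr=np.array([.6574,.0469]); d=L-Rr; ey=d/np.linalg.norm(d); ex=np.array([ey[1],-ey[0]]); o=(L+Rr)/2-.105*ex
print("origin",o,"yaw",np.arctan2(ex[1],ex[0]))
for t in ("w2","w4","w5","w7","w8","w11","w13","w14","w16","w18"):
    a=np.load(t+".npy"); c=pickle.load(open(t+".pkl","rb"))
    for f in find(a,c,"red",z=.035,mina=25):
        q=f[1]-o; q=np.array([q@ex,q@ey])
        if -.1<q[0]<-.075: print(t,f[1].round(4),q.round(4),np.round(f[3],1),f[5])
for y in (-.06,): print("slider off world",o-.115*ex+y*ey)
E
```

```text
origin [0.54876621 0.10006515] yaw 0.06418550080533235
w2 [0.458 0.136] [-0.0882  0.0417] [ 4.1 14.7] 61
w4 [0.4586 0.1353] [-0.0878  0.0409] [ 4.1 15.3] 152
w5 [0.4588 0.1355] [-0.0876  0.0411] [ 3.6 14.6] 90
w7 [0.4587 0.1359] [-0.0876  0.0415] [ 4.1 15.4] 158
w8 [0.4583 0.1359] [-0.088   0.0416] [ 3.5 14.7] 77
w11 [0.4589 0.1367] [-0.0873  0.0423] [ 3.2 14.7] 58
w13 [0.4561 0.1372] [-0.0901  0.043 ] [ 7. 17.] 127
w14 [0.4565 0.1369] [-0.0897  0.0427] [ 6.3 15.7] 72
w16 [0.4548 0.1356] [-0.0915  0.0415] [ 4.  20.6] 194
w18 [0.4565 0.1352] [-0.0899  0.041 ] [ 3.9 17.5] 87
slider off world [0.43785151 0.03281243]
```

Emit:
jog_arm --plan '[[[-1.87, -0.65, 0], -0.1427], [[-1.87, -0.65, 0], -0.1427], [[-1.87, -0.65, 0], -0.1427], [[-1.87, -0.65, 0], -0.1427], [[-1.87, -0.65, 0], -0.1427], [[-1.87, -0.65, 0], -0.1427], [[-1.87, -0.65, 0], -0.1427], [[-1.87, -0.65, 0], -0.1427], [[-1.87, -0.65, 0], -0.1427], [[-1.87, -0.65, 0], -0.1427], [[-1.87, -0.65, 0], -0.1427], [[0, 0, 0], 0]]' --hand 6

```text
clock: 41.65
tcp_pos: [0.435, 0.0324, 0.2903]
orientation: [3.139, 0.092, -0.007]
contact_force: [-0.1, 0.5, -0.7]
grip_width: 0.0598
```

Emit:
jog_arm --plan '[[[0, 0, 0], 0], [[0, 0, 0], 0]]'

```text
clock: 41.85
tcp_pos: [0.4385, 0.0339, 0.2915]
orientation: [-3.14, -0.101, 0.0]
contact_force: [-0.1, 0.2, 0.5]
grip_width: 0.06
```

Emit:
jog_arm --plan '[[[0, 0, -4.5], 0], [[0, 0, -4.5], 0], [[0, 0, -4.5], 0], [[0, 0, -4.4], 0], [[0, 0, 0], 0], [[0, 0, 0], 0], [[0, 0, 0], 0]]'

```text
clock: 42.55
tcp_pos: [0.4395, 0.0341, 0.1148]
orientation: [-3.14, -0.098, -0.005]
contact_force: [0.2, 1.0, -1.5]
grip_width: 0.06
```

Emit:
jog_arm --plan '[[[0, 0, 0], 0], [[0, 0, 0], 0], [[0, 0, 0], 0], [[0, 0, 0], 0], [[0, 0, 0], 0], [[0, 0, 0], 0], [[0, 0, 0], 0]]' --hand 0 --grip_force 30

```text
clock: 43.25
tcp_pos: [0.4386, 0.0342, 0.1143]
orientation: [-3.14, -0.098, -0.004]
contact_force: [-2.4, 1.9, 10.8]
grip_width: 0.0196
```

Emit:
jog_arm --plan '[[[-0.13, 2, 0], 0], [[-0.13, 2, 0], 0], [[-0.13, 2, 0], 0], [[-0.13, 2, 0], 0], [[-0.13, 2, 0], 0], [[0, 0, 0], 0], [[0, 0, 0], 0], [[0, 0, 0], 0]]'

```text
clock: 44.05
tcp_pos: [0.4322, 0.1342, 0.1143]
orientation: [-3.139, -0.098, -0.004]
contact_force: [-1.9, 1.3, 12.0]
grip_width: 0.0195
```

```bash
python3 - <<'E'
from h import *
a,c=look("w19")
E
```

```text
tcp [0.4322 0.1342 0.1143] yaw 0.063 w 0.0195 t 44.05
```

View pics/w19.png

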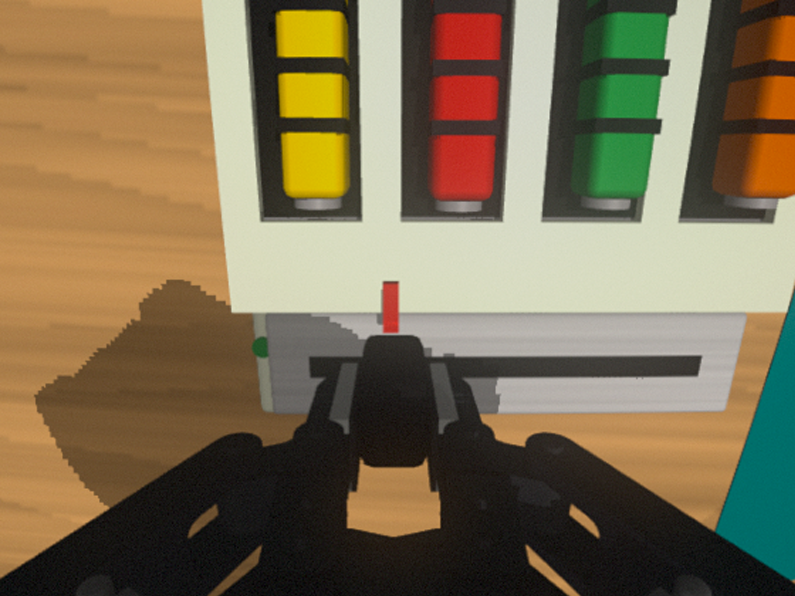

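Emit:
jog_arm --plan '[[[0, 0.08, 0], 0], [[0, 0, 0], 0], [[0, 0, 0], 0]]'

```text
clock: 44.4
tcp_pos: [0.4323, 0.1342, 0.1143]
orientation: [-3.14, -0.097, -0.004]
contact_force: [-0.8, 0.2, 12.8]
grip_width: 0.0198
```

Emit:
jog_arm --plan '[[[0, 0, 0], 0], [[0, 0, 0], 0], [[0, 0, 0], 0], [[0, 0, 0], 0], [[0, 0, 0], 0], [[0, 0, 4], 0], [[0, 0, 4], 0], [[0, 0, 4], 0], [[0, 0, 4], 0], [[0, 0, 0], 0], [[0, 0, 0], 0]]' --hand 6

```text
clock: 45.5
tcp_pos: [0.4316, 0.1344, 0.2734]
orientation: [-3.14, -0.097, -0.003]
contact_force: [-0.4, -0.1, -0.5]
grip_width: 0.0599
```

```bash
python3 - <<'E'
from h import *
a,c=look("w20"); t=grab_frame("top")
m=cv2.resize(t[160:315,195:425],(560,377)); save(np.vstack([a[:,:],m]),"w20.png",f=.72)
save(a,"w20c.png",(130,60,430,300),2.2)
# slider: dark blob in wrist
print("mark px",w2px(c,(.4585,.1358,.035)),"slider top px if on mark",w2px(c,(.4314,.1341,.0705)))
E
```

```text
tcp [0.4316 0.1344 0.2734] yaw 0.062 w 0.0599 t 45.5
mark px (np.float64(275.7792201598897), np.float64(160.01841202466667)) slider top px if on mark (np.float64(275.69021624408066), np.float64(198.56427529741637))
```

View pics/w20.png

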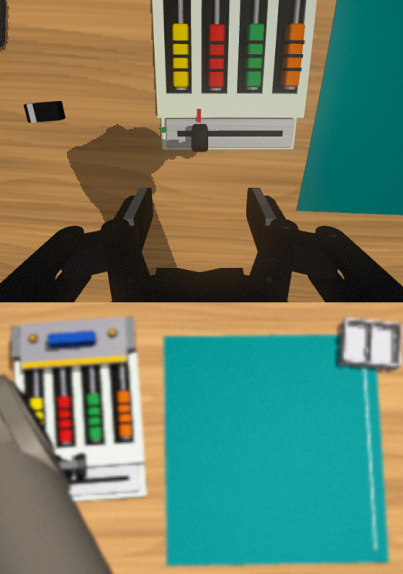

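```bash
python3 - <<'E'
from h import *
a=np.load("w20.npy"); g=a.max(2)
for v in (194,198,202):
    u=np.nonzero(g[v,262:292]<60)[0]+262; print(v,u.min(),u.max(),(u.min()+u.max())/2)
import pickle; c=pickle.load(open("w20.pkl","rb"))
for f in find(a,c,"red",z=.035,mina=25): print(f[4],f[1].round(4))
print(hand_in())
E
```

```text
194 267 287 277.0
198 266 287 276.5
202 266 287 276.5
[300.26633987  76.40795207] [0.532 0.119]
[275.975  160.2625] [0.4583 0.1356]
the job is handed in; nothing more can be done
None
```

The job is handed in at about 45 s on the robot's clock. The report gave no verdict, and none of my checks failed or disagreed.

- **Slider off:** I pushed the field slider onto its end stop, feeling 26 N there, before touching any screwdriver.
- **Screwdrivers:** All four were present. From +y to -y the lanes hold yellow, red, green and orange, blades towards the block. For green I took the one farther left, on the mat.
- **Lane check:** Yellow, red and orange measured within about 3 mm of their lane centres across the lane and 2 mm along it. Green's rear handle was in shadow, so I judged its position along the lane from the picture. All four looked straight.
- **Keeper plate:** I aligned it by sighting the left stud through its hole. It met resistance at the height expected for flush seating. The picture afterwards shows both studs through the holes and the stripe over all four blades.
- **Slider on the mark:** It ended about 1 mm from the red mark, by measurement in the last wrist picture.

The gripper was clear of everything at hand-in, and I saw no bystander moved.

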